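# Balance the fan blades across the rail

### The job

We are matching the blades of a ceiling fan before refitting them: first hang the pail of blade screws by its handle on the hook stand, keeping it upright so nothing spills. Then lay every fan blade on the bench across the steel balance rail, flat side down, about square to the rail and with its steel root pointing away from the robot, shifting each one lengthways until it rests level on the rail's top edge alone at its balance point, and leave them all balanced and still there, side by side. Do not disturb the other tools on the bench.

Things in the scene. Friction and masses are not known exactly. Their poses are not given: they have to be found in the camera images.
- rail: Fixed steel balance rail, 360 mm long along own y, 30 mm high; flat top edge 12 mm wide in x; web 18 mm wide below 19 mm, foot 44 mm wide, 6 mm high. Origin: centre of underside, on the bench; x points away from the robot within 10 degrees; z up. A blade balances with its centre of mass within 6 mm of the rail's centre line; it may rock for some seconds. Else it tips until an end meets the bench.
- hookstand: Fixed hook stand: grey base plate 100 x 80 mm, 12 mm high; steel post 16 mm thick, 215 mm high at the origin; from it an 8 mm round hook arm runs along own -x (towards the robot), sinking slightly to the seat, then turning up to the tip. Origin: foot of the post on the bench, z up.
- hook_seat (a point): Lowest place of the hook arm, on its upper face, where a handle comes to rest: 80 mm from the post's axis along the stand's -x, 189 mm above the bench. Same axes as the stand.
- hook_tip (a point): Centre of the rounded upturned end of the hook, 25 mm beyond the seat along the stand's -x; the steel ends 212 mm above the bench.
- pail: Round steel pail of brass screws (fixed inside): 58 mm across the foot, 72 mm at the rim, 70 mm high. Fixed rigid upright handle, a loop in own y-z plane: 6 mm wires at y = -40 and 40 mm carry a level black round grip bar 12 mm thick, 80 mm long, along own y. About 0.2 kg. Origin: centre of underside; z up. Starts standing on the bench between the robot and the rail.
- pail_handle (a point): Middle of the pail's grip bar, 145 mm above the pail's underside, on the bar's axis. Between the rim and the underside of the bar 69 mm are free.
- blade_a: Fan blade, 180 mm long, flat underside (may be absent: None). Origin: mid-length, on the underside; x to the root, z up. White panel x -90 to 46 mm, 12 thick, round at the tip, parallel sides 52 wide from x -64 to 46. Steel root block x 45 to 90: 26 wide, 18 thick, bolt holes on top. 0.1 to 0.2 kg. Centre of mass on the centre line at x = 5 to 40 mm, differs per blade, not visible: find it. Starts flat on the bench.
- blade_b: Fan blade, 180 mm long, flat underside (may be absent: None). Origin: mid-length, on the underside; x to the root, z up. White panel x -90 to 46 mm, 12 thick, round at the tip, parallel sides 52 wide from x -64 to 46. Steel root block x 45 to 90: 26 wide, 18 thick, bolt holes on top. 0.1 to 0.2 kg. Centre of mass on the centre line at x = 5 to 40 mm, differs per blade, not visible: find it. Starts flat on the bench.
- blade_c: Fan blade, 180 mm long, flat underside (may be absent: None). Origin: mid-length, on the underside; x to the root, z up. White panel x -90 to 46 mm, 12 thick, round at the tip, parallel sides 52 wide from x -64 to 46. Steel root block x 45 to 90: 26 wide, 18 thick, bolt holes on top. 0.1 to 0.2 kg. Centre of mass on the centre line at x = 5 to 40 mm, differs per blade, not visible: find it. Starts flat on the bench.
- blade_d: Fan blade, 180 mm long, flat underside (may be absent: None). Origin: mid-length, on the underside; x to the root, z up. White panel x -90 to 46 mm, 12 thick, round at the tip, parallel sides 52 wide from x -64 to 46. Steel root block x 45 to 90: 26 wide, 18 thick, bolt holes on top. 0.1 to 0.2 kg. Centre of mass on the centre line at x = 5 to 40 mm, differs per blade, not visible: find it. Starts flat on the bench.
- blade_a_root (a point): Middle of the root end face of blade_a, 90 mm from its origin along its +x, 9 mm above its underside.
- blade_b_root (a point): Middle of the root end face of blade_b, 90 mm from its origin along its +x, 9 mm above its underside.
- blade_c_root (a point): Middle of the root end face of blade_c, 90 mm from its origin along its +x, 9 mm above its underside.
- blade_d_root (a point): Middle of the root end face of blade_d, 90 mm from its origin along its +x, 9 mm above its underside.
- bitcase: Bystander: closed yellow bit case 75 x 150 x 22 mm, beyond the rail. Origin: centre of its underside. Leave alone.
- spool: Bystander: steel solder-wire spool, 52 mm across and 47 mm high, standing beyond the rail. Origin: centre of its underside. Leave alone.
- screwdriver: Bystander: screwdriver with an orange handle lying on the bench on the right, beyond the blades. Leave alone.
Things that resemble listed ones, but are neither listed nor needed, are in the scene too. There is more than one size of the hookstand; the one meant has the size given above.

How it is judged:
By the outcome, as a careful person would: the job done as asked, in the order asked, and still so for the second after the job is handed in, with the robot touching nothing.
Of blade_a, blade_b, blade_c, blade_d only 3 to 4 are there at a start; the rules pass over those that are not, and their reading is None.
At some moment in a run one of blade_a, blade_b, blade_c, blade_d may be knocked a few centimetres aside while the robot is not near it.
It also fails if it takes over 210 s, if anything falls off the work surface, if the arm or the gripper's body presses on something with over 40 N, if the wrist force passes 120 N, or if a joint passes its speed limit or range.

### The arm

A 6-joint arm with a two-finger parallel gripper is mounted at the origin on the work surface. World frame = base frame: x ahead of the robot, y to its left, z up, the work surface at z = 0. Lengths are in m, angles in rad, forces in N, time in s.
With the tool pointing down it reaches from about 0.35 to 0.975 m from the base axis. Payload 4.9 kg.
Tool frame: the origin (TCP) lies at the very end of the fingers, on their centre line; the grasp point (between the pads) lies manip.grip_point_offset behind it (manip.grip_point_offset is the distance from the TCP to the grasp point, in m); z points along the fingers, y is the line along which they close (so a half turn about z gives the same grasp; the last joint's range is limited). The gripper opens to 85 mm and grips with 20 to 120 N. Pads are 22 mm wide; open, the fingers measure 114 mm over their backs; the gripper's body (76 mm by 85 mm) begins 54 mm behind the grasp point. The pads swing forward as they close: fully open they stand 13 mm farther back than shut.
Start: joints at [0.985, 0.053, 1.613, -0, 1.476, -0.119], TCP at [0.281, 0.558, 0.2] pointing down, gripper open.
Joint ranges: [-3.01, 3.01], [-1.01, 2.22], [0.06, 2.58], [-1.02, 4.17], [0.09, 2.62], [-3.14, 3.14]. Speed limits (rad/s): [2.57, 2.57, 3.14, 3.14, 3.14, 3.14].

### API

Orientations are given as a unit quaternion [w, x, y, z].
In Python, from plant import manip gives the robot as it stands.
- The arm moves only by the shell command python3 -m crank 'ROWS' [OPENING]. ROWS is JSON, a list of rows, each an object of numbers: "x", "y", "z": the shift along the tool's x, y, z in cm; "turn": the turn about the tool's z in rad. In form: [{"x": .., "y": .., "z": .., "turn": ..}, ...]. A call has 1 to 5 rows; each row shifts and turns the commanded pose from where the row before left it, along the tool's axes as they then stand; what a row does not reach is not made up. A row lasts 1/10 s, in which the tool goes at most 50 mm and 8.59 degrees, less where a joint would pass 70% of its speed; a pose out of reach is approached as far as the arm can. A call with a gripper value outside its range is refused whole. OPENING is the opening in per cent of the stroke, from 0 (shut) to 100 (fully open), set as the call begins (- or left out, the last holds). The fingers move at their own pace and stop on an object; the grip force is fixed at half the most. Time passes only in rows, so rows that do not move let the fingers close. It gives the time, the measured TCP pose, the force, the opening and the grip force at its end, in the units of the state.
- manip.state(): the state, without advancing time (a new reading comes with each control period).
- manip.grab_frame(name): name is "scene" or "top" or "wrist"; returns (picture, depth): 420x560x3 uint8, red, green, blue; 420x560 float32, m along the optical axis (not along the pixel's ray), 0 where there is no reading.
- manip.camera_model(name): a dict with "mtx" (3x3 intrinsics, pixels), "world_to_cam" (4x4, takes a point from world to camera coordinates). Camera axes: x right, y down, z forward; pixel columns grow to the right and rows downward; lengths in m; the calibration is good to about 2 mm. The wrist camera is an equidistant fisheye: a pixel r from the principal point sees the ray r / f radians off the axis. A picture is of the moment at which its call begins: read the wrist's pose just before it. camera_model takes no time and is no camera call; for the wrist camera it gives the pose at the moment of the call.
- manip.job_done(): hands the job in; it is judged then, once.
The state is a dict: "time": time; "joint_pos": joint angles; "joint_vel": joint speeds; "joint_efforts": joint torques, N m; "tool_pos": TCP position; "tool_rot": TCP orientation; "contact_force": force on the tool from outside, world axes, zero at the start; "ft_torque": the same for the moment, N m; "gripper_width": opening from 0.0 (shut) to 1.0 (fully open); "grasp_force": force on a finger pad.
Only numpy, scipy, OpenCV 4.12 (cv2) and the standard library are available. Lean on these libraries where they do the work, as an engineer would, in place of code of your own. Each camera call takes 0.05 s, during which the arm holds its last target. There are 200 camera calls.

## Working session

There is one attempt and no reset: what is moved stays moved. The work goes in short steps, Python scripts to look and compute and a shell command to move; the robot and the scene stay as the last step left them, time stands still between calls to the robot, and variables do not carry over. Pictures are saved under pics/ and viewed, at most 14 in all, crops included, and the job is handed in when it is done.

```bash
ls; mkdir -p pics
cat > h.py <<'E'
import numpy as np, cv2, json
from plant import manip
def shot(name,fn=None):
    m=manip.camera_model(name); p,d=manip.grab_frame(name)
    if fn: cv2.imwrite('pics/'+fn,cv2.cvtColor(p,cv2.COLOR_RGB2BGR))
    return p,d,m
def cloud(d,m):
    K=np.array(m['mtx']);T=np.linalg.inv(np.array(m['world_to_cam']))
    v,u=np.mgrid[:d.shape[0],:d.shape[1]]
    P=np.stack([(u-K[0,2])/K[0,0]*d,(v-K[1,2])/K[1,1]*d,d],-1)
    return P@T[:3,:3].T+T[:3,3]
def plane(uv,z,m):
    K=np.array(m['mtx']);T=np.linalg.inv(np.array(m['world_to_cam']))
    r=np.array([(uv[0]-K[0,2])/K[0,0],(uv[1]-K[1,2])/K[1,1],1]);r=T[:3,:3]@r
    return T[:3,3]+r*(z-T[2,3])/r[2]
E
python3 - <<'E'
from h import *
for n in ['top','scene']:
    p,d,m=shot(n,n+'0.png'); np.savez(n+'0.npz',p=p,d=d,**{k:np.array(v) for k,v in m.items()})
    print(n,m)
s=manip.state();print(s);print(manip.grip_point_offset)
E
```

```text
pics
top {'mtx': array([[402.55707903,   0.        , 281.28972298],
       [  0.        , 402.55707903, 209.83585256],
       [  0.        ,   0.        ,   1.        ]]), 'world_to_cam': array([[-0.02512362, -0.99941794, -0.02307789,  0.0669547 ],
       [-0.99861051,  0.02615966, -0.04574621,  0.49376706],
       [ 0.04632329,  0.02189651, -0.99868648,  1.43711822],
       [ 0.        ,  0.        ,  0.        ,  1.        ]])}
scene {'mtx': array([[382.32638476,   0.        , 278.69862753],
       [  0.        , 382.32638476, 204.98434497],
       [  0.        ,   0.        ,   1.        ]]), 'world_to_cam': array([[ 5.33609668e-01,  8.45730001e-01, -1.21974841e-03,
        -3.00645698e-01],
       [ 4.67995556e-01, -2.96480450e-01, -8.32513965e-01,
        -1.09034692e-01],
       [-7.04443668e-01,  4.43666664e-01, -5.54002716e-01,
         1.52674667e+00],
       [ 0.00000000e+00,  0.00000000e+00,  0.00000000e+00,
         1.00000000e+00]])}
{'time': 0.1, 'joint_pos': array([ 9.85021072e-01,  5.33052888e-02,  1.61414553e+00,  3.25734722e-05,
        1.47601644e+00, -1.18985191e-01]), 'joint_vel': array([ 0.00250283, -0.0016055 , -0.00310339,  0.00079451, -0.00123858,
       -0.00047582]), 'joint_efforts': array([ 3.31072542e-04, -3.94902992e+01, -3.71363211e+01, -7.95831147e-05,
        3.79213627e-03,  2.91288325e-05]), 'tool_pos': array([0.28090092, 0.55762452, 0.19908373]), 'tool_rot': array([-3.38708615e-04,  2.31283245e-01,  9.72886007e-01, -8.74110320e-04]), 'contact_force': array([ 0.10449335, -0.99994955,  0.09451568]), 'ft_torque': array([-0.08865614,  0.01835313,  0.03134426]), 'grasp_force': 0.0, 'gripper_width': 0.9986689613130443}
0.0187
```

View pics/top0.png

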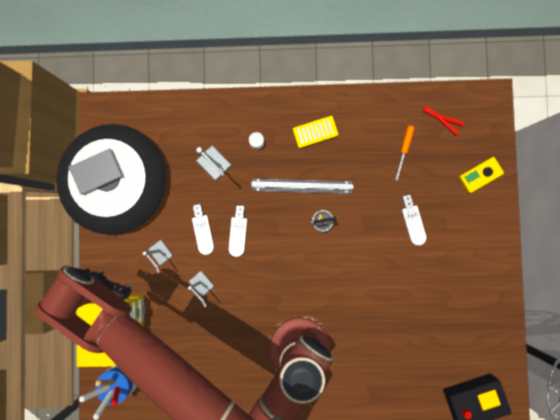

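View pics/scene0.png

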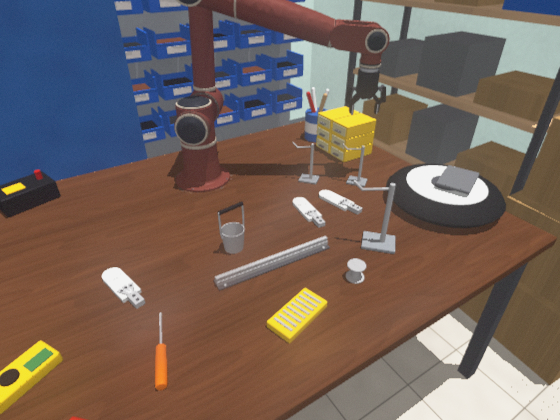

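The top view shows three blades at about (203,229), (237,231) and (414,220), all with roots pointing up (away from the robot). The rail is at (302,187) and the pail at (322,220). The tall stand is at (213,162), and two smaller ones are at (158,255) and (200,288). Next I measure them.

```bash
cat > meas.py <<'E'
from h import *
def blades(p,C,roi=None):
    """white/steel things 5-25 mm high -> axis from minAreaRect of panel+root"""
    hsv=cv2.cvtColor(p,cv2.COLOR_RGB2HSV)
    w=((hsv[...,1]<40)&(hsv[...,2]>185)).astype(np.uint8)
    w=cv2.morphologyEx(w,cv2.MORPH_OPEN,np.ones((3,3)))
    n,l,st,ce=cv2.connectedComponentsWithStats(w)
    return [(i,st[i],ce[i]) for i in range(1,n) if 250<st[i][4]<1200],l
E
python3 - <<'E'
from meas import *
f=np.load('top0.npz');p,d=f['p'],f['d'];m={'mtx':f['mtx'],'world_to_cam':f['world_to_cam']};C=cloud(d,m)
print('bench z',[C[300,v,2].round(4) for v in (350,420,250)],[C[120,v,2].round(4) for v in (150,250,450)])
r,l=blades(p,C)
for i,s,c in r: print(s,c.round(1),plane(c,.012,m).round(4), 'medz',np.median(C[...,2][l==i]).round(3))
def reg(n,u0,u1,v0,v1,z0,z1):
    S=C[v0:v1,u0:u1].reshape(-1,3);S=S[(S[:,2]>z0)&(S[:,2]<z1)]
    c,sz,a=cv2.minAreaRect((S[:,:2]*1000).astype(np.float32)); print(n,len(S),np.round(c,1),np.round(sz,1),round(a,1),'zmax',S[:,2].max().round(3),'mean',S.mean(0).round(4))
reg('rail',245,360,172,200,.02,.06)
reg('bl1',190,218,200,260,.007,.04);reg('bl2',224,252,200,262,.007,.04);reg('bl3',398,430,190,250,.007,.04)
reg('pail bar',300,345,205,235,.12,.2);reg('pail',300,345,205,236,.04,.085)
reg('case',288,345,110,150,.012,.04);reg('spool',245,268,128,152,.03,.07)
for n,b in dict(A=(190,245,140,195),B=(140,178,235,275),Cc=(184,218,268,306)).items():
    reg(n+'base',*b,.006,.025);reg(n+'arm',*b,.09,.3)
f=np.load('scene0.npz');p,d=f['p'],f['d'];m={'mtx':f['mtx'],'world_to_cam':f['world_to_cam']};C=cloud(d,m)
reg('Sarm',355,400,175,245,.17,.25); reg('Spost',385,396,180,235,.05,.25);reg('Sbar',215,248,200,222,.12,.2);reg('Spail',215,250,222,250,.03,.09);reg('Sbase',360,400,232,255,.007,.02)
E
```

```text
bench z [np.float64(0.0011), np.float64(-0.0008), np.float64(-0.0024)] [np.float64(0.0006), np.float64(-0.0071), np.float64(0.012)]
[ 73  82 167   9 917] [148.2  85.6] [0.9658 0.5324 0.012 ] medz -0.751
[198 156  24  22 252] [209.6 166.2] [0.6606 0.3106 0.012 ] medz 0.013
[252 181 101   8 535] [300.4 184.8] [ 0.5838 -0.0169  0.012 ] medz 0.028
[403 196  23  49 642] [413.7 222.6] [ 0.4375 -0.4169  0.012 ] medz 0.012
[193 205  21  49 655] [202.1 231.1] [0.426  0.3419 0.012 ] medz 0.012
[229 206  18  50 664] [237.5 232.6] [0.4176 0.2141 0.012 ] medz 0.012
rail 405 [582.2 -21. ] [355.3  18. ] 86.9 zmax 0.038 mean [ 0.5818 -0.0231  0.0286]
bl1 594 [442.9 341.1] [ 76.5 191.3] 88.9 zmax 0.025 mean [0.4306 0.3415 0.013 ]
bl2 585 [425.7 214.8] [ 65.4 205.7] 89.7 zmax 0.025 mean [0.4212 0.2127 0.0132]
bl3 616 [ 454.8 -418.8] [ 86.8 203.7] 84.8 zmax 0.025 mean [ 0.4444 -0.4161  0.0128]
pail bar 94 [453.8 -88.5] [11.9 82.6] 7.4 zmax 0.157 mean [ 0.4538 -0.0888  0.1493]
pail 95 [454.1 -88.1] [65.7 69.2] 88.6 zmax 0.074 mean [ 0.4542 -0.0934  0.0614]
case 857 [776.8 -75.9] [ 76.4 150.4] 16.5 zmax 
[... 305 characters left out ...]
141.3 126.3] 1.8 zmax 0.021 mean [0.3533 0.4947 0.0095]
Barm 70 [333.1 478.7] [80.5 12.6] 37.8 zmax 0.157 mean [0.3438 0.4869 0.1363]
Ccbase 236 [237.3 366.5] [ 82.9 114. ] 14.3 zmax 0.023 mean [0.2398 0.3482 0.0092]
Ccarm 72 [219.4 330. ] [80.2 10.8] 41.3 zmax 0.158 mean [0.2274 0.3378 0.1387]
Sarm 197 [645.1 267.6] [110.3  13.7] 40.6 zmax 0.218 mean [0.6592 0.2784 0.1953]
Spost 287 [583.  419.5] [ 31.1 325.9] 38.1 zmax 0.218 mean [0.6591 0.3259 0.1411]
Sbar 138 [451.6 -92.1] [14.9 84.9] 4.2 zmax 0.154 mean [ 0.4528 -0.0935  0.1455]
Spail 489 [450.5 -91.8] [66.7 73.2] 57.2 zmax 0.09 mean [ 0.4507 -0.0926  0.0543]
Sbase 521 [672.2 291.2] [98.3 80.9] 44.1 zmax 0.02 mean [0.6761 0.2882 0.0127]
```

```bash
cat >> h.py <<'E'
from scipy.spatial.transform import Rotation as Rn
def tool():
    s=manip.state();q=s['tool_rot'];R=Rn.from_quat([q[1],q[2],q[3],q[0]]).as_matrix()
    return s,np.array(s['tool_pos']),R
def go(x,y,z,yaw=None,p=None,ydeg=None):
    """shift (cm) in tool axes after a turn that brings tool y to heading yaw (deg, mod 180)"""
    s,p0,R=tool(); p=p0 if p is None else np.array(p)
    h=np.degrees(np.arctan2(R[1,1],R[0,1])) if ydeg is None else ydeg
    t=0
    if yaw is not None: t=(h-yaw+90)%180-90
    hn=np.radians(h-t); d=np.array([x,y,z])-p
    Y=np.array([np.cos(hn),np.sin(hn),0]);X=np.array([-Y[1],Y[0],0]) # X = Y x Z, Z down
    print('head %.1f turn %.4f rad  tool x %.2f y %.2f z %.2f cm | pos %s t %.1f j6 %.2f'%(h,np.radians(t),100*d@X,100*d@Y,-100*d[2],p0.round(4),s['time'],s['joint_pos'][5]))
E
python3 - <<'E'
from h import *
go(.455,-.112,.24,6)
E
for i in 1 2 3;do python3 -c "
from plant import manip
s=manip.state();print(s['contact_force'].round(3),s['ft_torque'].round(4))"; done
```

```text
head 63.3 turn 0.9993 rad  tool x -68.42 y 10.32 z -4.09 cm | pos [0.2809 0.5576 0.1991] t 0.1 j6 -0.12
[ 0.104 -1.     0.095] [-0.0887  0.0184  0.0313]
[ 0.104 -1.     0.095] [-0.0887  0.0184  0.0313]
[ 0.104 -1.     0.095] [-0.0887  0.0184  0.0313]
```

```bash
python3 -m crank '[{"z":-2,"turn":0.143},{"z":-2,"turn":0.143},{"turn":0.143},{"turn":0.143},{"turn":0.143}]' 100
python3 -m crank '[{"turn":0.143},{"turn":0.141},{"x":-4.5,"y":0.6},{"x":-4.5,"y":0.6},{"x":-4.5,"y":0.6}]'
python3 -m crank '[{"x":-4.5,"y":0.7},{"x":-4.5,"y":0.7},{"x":-4.5,"y":0.7},{"x":-4.5,"y":0.7},{"x":-4.5,"y":0.7}]'
python3 -m crank '[{"x":-4.5,"y":0.7},{"x":-4.5,"y":0.7},{"x":-4.5,"y":0.7},{"x":-4.5,"y":0.7},{"x":-4.5,"y":0.7}]'
python3 -m crank '[{},{}]'
python3 - <<'E'
from h import *
go(.455,-.112,.13,6)
s=manip.state();print(s['contact_force'].round(3),s['ft_torque'].round(4))
p,d,m=shot('wrist','w1.png'); print(m['mtx'],m['world_to_cam'].round(3))
E
```

```text
head 63.3 turn 0.9993 rad  tool x -68.42 y 10.32 z 6.91 cm | pos [0.2809 0.5576 0.1991] t 0.1 j6 -0.12
[ 0.104 -1.     0.095] [-0.0887  0.0184  0.0313]
[[325.1922621    0.         278.58263145]
 [  0.         325.1922621  212.41244886]
 [  0.           0.           1.        ]] [[ 0.45   0.893 -0.002 -0.625]
 [ 0.848 -0.427  0.314 -0.04 ]
 [ 0.279 -0.143 -0.949  0.38 ]
 [ 0.     0.     0.     1.   ]]schema error: expected keys x, y, z, turn
schema error: expected keys x, y, z, turn
schema error: expected keys x, y, z, turn
schema error: expected keys x, y, z, turn
schema error: expected keys x, y, z, turn
```

View pics/w1.png

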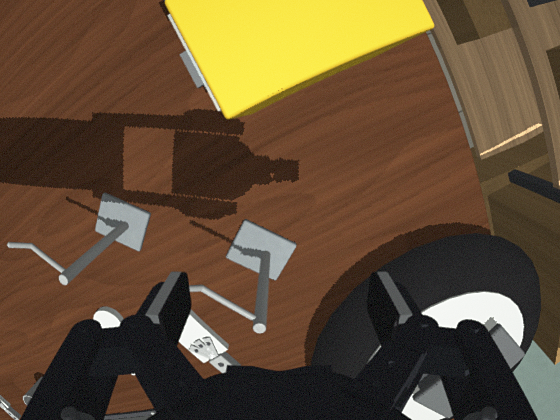

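The arm hasn't moved, because each row needs all four keys. The wrist picture from the start pose shows the two small stands at (120,225) and (262,250), with a blade at (205,345) behind the gripper.

```bash
python3 -m crank '[{"x":0,"y":0,"z":-2,"turn":0.143},{"x":0,"y":0,"z":-2,"turn":0.143},{"x":0,"y":0,"z":0,"turn":0.143},{"x":0,"y":0,"z":0,"turn":0.143},{"x":0,"y":0,"z":0,"turn":0.143}]' 100
python3 -m crank '[{"x":0,"y":0,"z":0,"turn":0.143},{"x":0,"y":0,"z":0,"turn":0.141},{"x":-4.5,"y":0.6,"z":0,"turn":0},{"x":-4.5,"y":0.6,"z":0,"turn":0},{"x":-4.5,"y":0.6,"z":0,"turn":0}]'
python3 -m crank '[{"x":-4.5,"y":0.7,"z":0,"turn":0},{"x":-4.5,"y":0.7,"z":0,"turn":0},{"x":-4.5,"y":0.7,"z":0,"turn":0},{"x":-4.5,"y":0.7,"z":0,"turn":0},{"x":-4.5,"y":0.7,"z":0,"turn":0}]'
python3 -m crank '[{"x":-4.5,"y":0.7,"z":0,"turn":0},{"x":-4.5,"y":0.7,"z":0,"turn":0},{"x":-4.5,"y":0.7,"z":0,"turn":0},{"x":-4.5,"y":0.7,"z":0,"turn":0},{"x":-4.5,"y":0.7,"z":0,"turn":0}]'
python3 -m crank '[{"x":0,"y":0,"z":0,"turn":0},{"x":0,"y":0,"z":0,"turn":0}]'
python3 - <<'E'
from h import *
go(.455,-.112,.13,6)
s=manip.state();print(s['contact_force'].round(3),s['ft_torque'].round(4))
E
```

```text
time: 0.65
tool_pos: [0.2812, 0.558, 0.24]
tool_rot: [-0.0, 0.56, 0.829, -0.0]
contact_force: [0.6, 0.0, 0.2]
gripper_width: 0.999
grasp_force: 0.0
time: 1.15
tool_pos: [0.3131, 0.4243, 0.2395]
tool_rot: [0.0, 0.669, 0.744, -0.001]
contact_force: [0.5, -0.1, 1.3]
gripper_width: 1.0
grasp_force: 0.0
time: 1.65
tool_pos: [0.3716, 0.2039, 0.24]
tool_rot: [0.0, 0.669, 0.743, 0.0]
contact_force: [0.4, -1.3, 0.3]
gripper_width: 1.001
grasp_force: 0.0
time: 2.15
tool_pos: [0.43, -0.0163, 0.2401]
tool_rot: [0.0, 0.669, 0.743, 0.0]
contact_force: [1.5, -0.1, -0.1]
gripper_width: 0.998
grasp_force: 0.0
time: 2.35
tool_pos: [0.4299, -0.015, 0.2398]
tool_rot: [-0.001, 0.67, 0.742, -0.0]
contact_force: [0.9, 0.4, 0.7]
gripper_width: 0.999
grasp_force: 0.0
head 5.9 turn -0.0023 rad  tool x -9.91 y 1.49 z 10.98 cm | pos [ 0.4299 -0.015   0.2398] t 2.4 j6 -0.31
[0.917 0.404 0.699] [-0.0003  0.0237 -0.0232]
```

```bash
python3 -m crank '[{"x":-4.95,"y":0.75,"z":0,"turn":0},{"x":-4.95,"y":0.75,"z":0,"turn":0},{"x":0,"y":0,"z":4,"turn":0},{"x":0,"y":0,"z":3,"turn":0},{"x":0,"y":0,"z":0,"turn":0}]'
python3 - <<'E'
from h import *
go(.455,-.112,.13,6)
p,d,m=shot('wrist','w2.png');
p,d,m=shot('top');cv2.imwrite('pics/t2.png',cv2.resize(cv2.cvtColor(p,cv2.COLOR_RGB2BGR)[150:290,180:440],None,fx=2.5,fy=2.5))
E
```

```text
time: 2.85
tool_pos: [0.4523, -0.1085, 0.1649]
tool_rot: [-0.005, 0.668, 0.744, -0.001]
contact_force: [-0.6, 0.3, -1.0]
gripper_width: 1.0
grasp_force: 0.0
head 6.1 turn 0.0022 rad  tool x -0.38 y 0.23 z 3.49 cm | pos [ 0.4523 -0.1085  0.1649] t 2.9 j6 -0.50
```

View pics/w2.png

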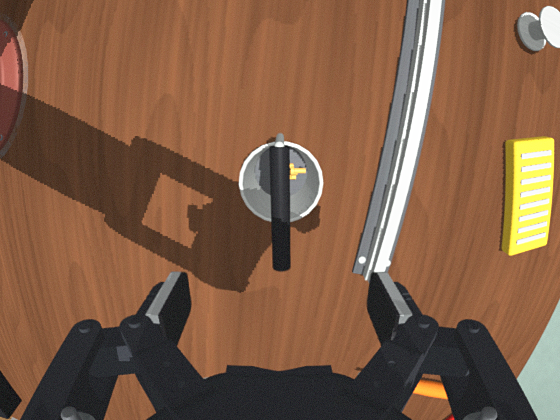

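The wrist view shows the black grip bar from (280,137) to (282,270), aligned between the fingers. I'll cast both ends onto the z = 0.145 plane.

```bash
cat >> h.py <<'E'
def fray(u,v,m):
    K=np.array(m['mtx']);dx,dy=u-K[0,2],v-K[1,2];r=np.hypot(dx,dy)+1e-9;th=r/K[0,0]
    T=np.linalg.inv(np.array(m['world_to_cam']))
    return T[:3,3],T[:3,:3]@np.array([np.sin(th)*dx/r,np.sin(th)*dy/r,np.cos(th)])
def fplane(u,v,z,m):
    o,r=fray(u,v,m);return o+r*(z-o[2])/r[2]
E
python3 - <<'E'
from h import *
m=manip.camera_model('wrist')
for u,v in ((280,146),(282,270),(281,181)): print(fplane(u,v,.148,m).round(4))
for u,v,z in ((240,181,.07),(323,181,.07)): print(fplane(u,v,z,m).round(4))
E
```

```text
[ 0.4502 -0.0511  0.148 ]
[ 0.4606 -0.1339  0.148 ]
[ 0.4532 -0.0726  0.148 ]
[ 0.4202 -0.0938  0.07  ]
[ 0.4917 -0.0861  0.07  ]
```

```bash
python3 -m crank '[{"x":-0.55,"y":0.4,"z":0,"turn":-0.017},{"x":0,"y":0,"z":3.5,"turn":0},{"x":0,"y":0,"z":0,"turn":0},{"x":0,"y":0,"z":0,"turn":0}]' 
python3 -m crank '[{"x":0,"y":0,"z":0,"turn":0},{"x":0,"y":0,"z":0,"turn":0},{"x":0,"y":0,"z":0,"turn":0},{"x":0,"y":0,"z":0,"turn":0},{"x":0,"y":0,"z":0,"turn":0}]' 0
python3 -m crank '[{"x":0,"y":0,"z":0,"turn":0},{"x":0,"y":0,"z":0,"turn":0},{"x":0,"y":0,"z":0,"turn":0},{"x":0,"y":0,"z":0,"turn":0},{"x":0,"y":0,"z":0,"turn":0}]'
python3 -m crank '[{"x":0,"y":0,"z":-1,"turn":0},{"x":0,"y":0,"z":-2,"turn":0},{"x":0,"y":0,"z":-3,"turn":0},{"x":0,"y":0,"z":-3,"turn":0},{"x":0,"y":0,"z":-1,"turn":0}]'
python3 - <<'E'
from h import *
go(.56,.2,.22,40)
p,d,m=shot('wrist','w3.png')
E
```

```text
time: 3.35
tool_pos: [0.4604, -0.1162, 0.1364]
tool_rot: [0.0, 0.662, 0.749, 0.0]
contact_force: [-0.7, -0.2, 0.6]
gripper_width: 0.999
grasp_force: 0.0
time: 3.85
tool_pos: [0.46, -0.1163, 0.1355]
tool_rot: [0.0, 0.663, 0.749, 0.0]
contact_force: [0.0, 0.1, 0.3]
gripper_width: 0.147
grasp_force: 0.0
time: 4.35
tool_pos: [0.4599, -0.1162, 0.1351]
tool_rot: [-0.0, 0.663, 0.749, -0.0]
contact_force: [0.5, 0.3, 0.1]
gripper_width: 0.002
grasp_force: 0.0
time: 4.85
tool_pos: [0.4616, -0.117, 0.2399]
tool_rot: [0.003, 0.663, 0.749, 0.001]
contact_force: [-0.2, 0.7, 0.9]
gripper_width: 0.002
grasp_force: 0.0
head 7.0 turn -0.5761 rad  tool x 17.96 y 27.91 z 1.99 cm | pos [ 0.4616 -0.117   0.2399] t 4.8 j6 -0.53
```

View pics/w3.png

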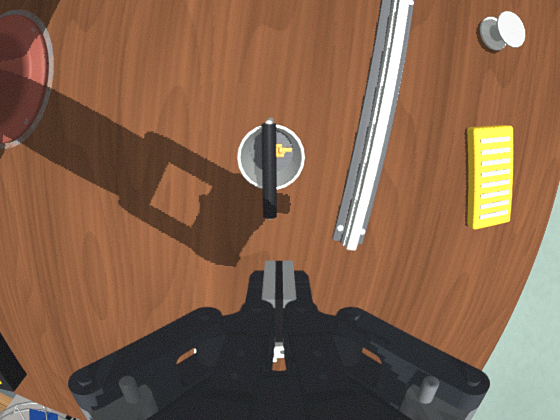

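The grip closed on nothing. The pail still stands, with its bar from (269,122) to (269,217). I'll recheck it, including where the TCP projects in this view.

```bash
cat >> h.py <<'E'
def fproj(P,m):
    W=np.array(m['world_to_cam']);c=W[:3,:3]@P+W[:3,3];r=np.hypot(c[0],c[1]);th=np.arctan2(r,c[2]);K=np.array(m['mtx'])
    return K[:2,2]+K[0,0]*th*c[:2]/r
E
python3 - <<'E'
from h import *
s,p,R=tool();m=manip.camera_model('wrist')
print(m['world_to_cam'].round(3),np.linalg.inv(m['world_to_cam'])[:3,3])
for h in (0,.0187): print(fproj(p-R[:,2]*h,m))
for u,v in ((269,130),(269,217)): print(fplane(u,v,.148,m).round(4))
f=np.load('top0.npz')
p,d,m=shot('top');C=cloud(d,m);S=C[200:240,295:350].reshape(-1,3);S=S[(S[:,2]>.12)&(S[:,2]<.165)];print(S.mean(0),S.max(0),S.min(0))
E
```

```text
[[ 0.993  0.122  0.005 -0.446]
 [ 0.113 -0.941  0.318 -0.216]
 [ 0.044 -0.315 -0.948  0.361]
 [ 0.     0.     0.     1.   ]] [ 0.4511771  -0.03540056  0.41321194]
[277.89931808 251.30011351]
[277.80473323 266.09201241]
[ 0.4472 -0.0547  0.148 ]
[ 0.4557 -0.1287  0.148 ]
[ 0.45051486 -0.06051929  0.14858752] [ 0.45628982 -0.04769909  0.154725  ] [ 0.44344075 -0.0736773   0.14314911]
```

```bash
python3 -m crank '[{"x":0,"y":0,"z":0,"turn":0},{"x":0,"y":0,"z":0,"turn":0},{"x":0,"y":0,"z":0,"turn":0},{"x":0,"y":0,"z":0,"turn":0},{"x":0,"y":0,"z":0,"turn":0}]' 60
python3 -m crank '[{"x":0.45,"y":-0.75,"z":0,"turn":0},{"x":0,"y":0,"z":4,"turn":0},{"x":0,"y":0,"z":4,"turn":0},{"x":0,"y":0,"z":3.5,"turn":0},{"x":0,"y":0,"z":0,"turn":0}]'
python3 - <<'E'
from h import *
go(.454,-.1135,.124,7)
p,d,m=shot('wrist','w4.png')
p,d,m=shot('scene');cv2.imwrite('pics/s4.png',cv2.resize(cv2.cvtColor(p,cv2.COLOR_RGB2BGR)[120:290,150:350],None,fx=3,fy=3))
E
```

```text
time: 5.45
tool_pos: [0.4597, -0.1161, 0.2346]
tool_rot: [-0.0, 0.663, 0.749, -0.0]
contact_force: [0.7, 0.0, 0.1]
gripper_width: 0.599
grasp_force: 0.0
time: 5.95
tool_pos: [0.4475, -0.1108, 0.1145]
tool_rot: [-0.005, 0.663, 0.749, -0.002]
contact_force: [-0.4, 0.7, -0.0]
gripper_width: 0.6
grasp_force: 0.0
head 7.0 turn -0.0001 rad  tool x -0.35 y 0.61 z -0.95 cm | pos [ 0.4475 -0.1108  0.1145] t 6.0 j6 -0.53
```

View pics/s4.png

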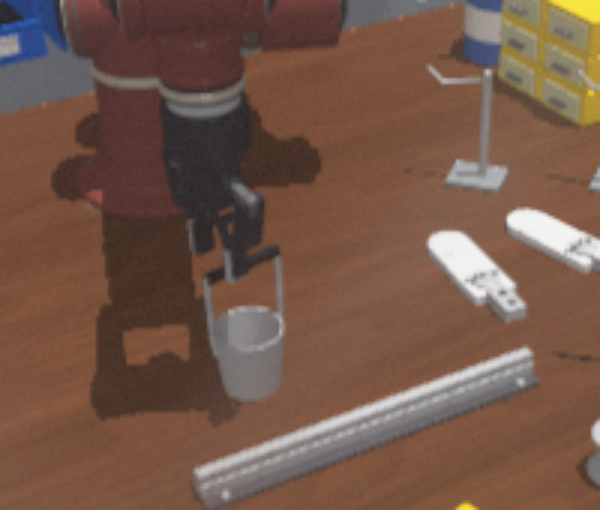

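The fingers straddle the bar (crop, finger at (235,270)), towards its left end. Raise slightly, centre and close.

```bash
python3 -m crank '[{"x":-0.2,"y":0.5,"z":-0.5,"turn":0},{"x":0,"y":0,"z":0,"turn":0},{"x":0,"y":0,"z":0,"turn":0},{"x":0,"y":0,"z":0,"turn":0},{"x":0,"y":0,"z":0,"turn":0}]' 0
python3 -m crank '[{"x":0,"y":0,"z":0,"turn":0},{"x":0,"y":0,"z":0,"turn":0},{"x":0,"y":0,"z":0,"turn":0},{"x":0,"y":0,"z":0,"turn":0}]'
```

```text
time: 6.55
tool_pos: [0.4573, -0.1141, 0.1256]
tool_rot: [0.0, 0.663, 0.749, 0.0]
contact_force: [-0.5, -0.1, -1.0]
gripper_width: 0.001
grasp_force: 0.0
time: 6.95
tool_pos: [0.4571, -0.114, 0.1251]
tool_rot: [-0.0, 0.663, 0.749, -0.0]
contact_force: [-0.1, -0.4, -0.3]
gripper_width: 0.0
grasp_force: 0.0
```

Run:
```python
from h import *
p,d,m=shot('wrist'); 
q,d2,m2=shot('scene')
a=cv2.resize(q[160:270,200:270],None,fx=5,fy=5)
b=p[60:420,150:410]
a=a[:360*550//550][:550]; b=cv2.resize(b,(int(260*550/360),550))
cv2.imwrite('pics/c5.png',cv2.cvtColor(np.hstack([a,b]),cv2.COLOR_RGB2BGR))
C=cloud(d2,m2);S=C[195:225,210:255].reshape(-1,3);S=S[(S[:,2]>.13)&(S[:,2]<.16)];
C=cloud(d2,m2);S=C[222:250,215:250].reshape(-1,3);S=S[(S[:,2]>.03)&(S[:,2]<.09)];print(S.mean(0),S.min(0),S.max(0))
```

```text
Traceback (most recent call last):
ValueError: all the input array dimensions except for the concatenation axis must match exactly, but along dimension 0, the array at index 0 has size 360 and the array at index 1 has size 550
```

Run:
```python
from h import *
p,d,m=shot('wrist'); 
q,d2,m2=shot('scene')
a=cv2.resize(q[160:270,200:270],None,fx=5,fy=5)
b=cv2.resize(p[60:420,150:410],(397,550))
cv2.imwrite('pics/c5.png',cv2.cvtColor(np.hstack([a,b]),cv2.COLOR_RGB2BGR))
C=cloud(d2,m2);S=C[222:250,215:250].reshape(-1,3);S=S[(S[:,2]>.03)&(S[:,2]<.09)];print(S.mean(0),S.min(0),S.max(0))
```

```text
[ 0.45015485 -0.09239039  0.05430146] [ 0.41308194 -0.1336978   0.03002995] [ 0.48575942 -0.05256541  0.08911248]
```

View pics/c5.png

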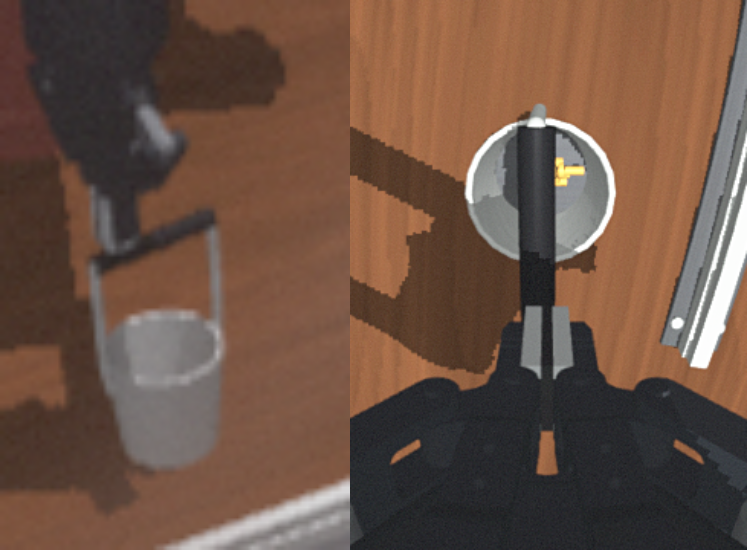

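The scene crop shows the shut fingers ending on top of the bar, so the real fingertips are behind the reported TCP. I'll measure by how much with wrist depth on the pads.

Run:
```python
from h import *
s,pt,R=tool()
p,d,m=shot('wrist')
T=np.linalg.inv(m['world_to_cam'])
print(s['joint_pos'].round(4))
for u,v in ((270,262),(270,268),(270,275),(284,262),(284,268),(284,280),(277,240),(277,200)):
    o,r=fray(u,v,m); c=np.array(m['world_to_cam'])[:3,:3]@r
    P=o+r*d[v,u]/c[2]; print((u,v),d[v,u].round(3),P.round(4),'tool',(R.T@(P-pt)).round(4))
```

```text
[-0.4027 -0.2711  2.0386 -0.      1.3742 -0.5247]
(270, 262) 0.15 [ 0.452  -0.1021  0.1634] tool [ 0.0125 -0.0036 -0.0382]
(270, 268) 0.147 [ 0.4523 -0.1031  0.1676] tool [ 0.0115 -0.0035 -0.0424]
(270, 275) 0.141 [ 0.4524 -0.1033  0.1737] tool [ 0.0113 -0.0033 -0.0485]
(284, 262) 0.153 [ 0.4587 -0.1024  0.1613] tool [ 0.0114  0.003  -0.0361]
(284, 268) 0.146 [ 0.4585 -0.102   0.168 ] tool [ 0.0118  0.0029 -0.0428]
(284, 280) 0.136 [ 0.4584 -0.102   0.179 ] tool [ 0.0118  0.0027 -0.0538]
(277, 240) 0.162 [ 0.4546 -0.0966  0.1495] tool [ 0.0177 -0.0004 -0.0243]
(277, 200) 0.155 [ 0.4521 -0.0758  0.15  ] tool [ 0.0386 -0.0003 -0.0248]
```

```bash
python3 -m crank '[{"x":0,"y":0,"z":0,"turn":0},{"x":0,"y":0,"z":0,"turn":0},{"x":0,"y":0,"z":0,"turn":0},{"x":0.1,"y":-0.3,"z":1,"turn":0},{"x":0,"y":0,"z":1,"turn":0}]' 60
python3 -m crank '[{"x":0,"y":0,"z":1,"turn":0},{"x":0,"y":0,"z":0.6,"turn":0},{"x":0,"y":0,"z":0,"turn":0},{"x":0,"y":0,"z":0,"turn":0}]'
python3 -m crank '[{"x":0,"y":0,"z":0,"turn":0},{"x":0,"y":0,"z":0,"turn":0},{"x":0,"y":0,"z":0,"turn":0},{"x":0,"y":0,"z":0,"turn":0},{"x":0,"y":0,"z":0,"turn":0}]' 0
python3 -m crank '[{"x":0,"y":0,"z":0,"turn":0},{"x":0,"y":0,"z":0,"turn":0},{"x":0,"y":0,"z":0,"turn":0}]'
```

```text
time: 7.7
tool_pos: [0.4538, -0.1134, 0.1045]
tool_rot: [0.0, 0.663, 0.749, 0.0]
contact_force: [-0.8, 0.5, -0.2]
gripper_width: 0.597
grasp_force: 0.0
time: 8.1
tool_pos: [0.454, -0.1134, 0.089]
tool_rot: [-0.0, 0.663, 0.749, -0.0]
contact_force: [1.4, 0.3, -0.2]
gripper_width: 0.599
grasp_force: 0.0
time: 8.6
tool_pos: [0.4544, -0.1137, 0.0898]
tool_rot: [0.0, 0.663, 0.749, 0.0]
contact_force: [-0.8, -0.3, 2.6]
gripper_width: 0.123
grasp_force: 58.4
time: 8.9
tool_pos: [0.4544, -0.1137, 0.0898]
tool_rot: [0.0, 0.663, 0.749, 0.0]
contact_force: [-0.7, -0.5, 4.9]
gripper_width: 0.116
grasp_force: 58.5
```

The pail is gripped. I'll lift it and carry it to the pre-insertion point with the turn.

```bash
python3 -m crank '[{"x":0,"y":0,"z":-1,"turn":0},{"x":0,"y":0,"z":-2,"turn":0},{"x":0,"y":0,"z":-2,"turn":0},{"x":0,"y":0,"z":-2,"turn":-0.05},{"x":0,"y":0,"z":-1.5,"turn":-0.085}]'
python3 -m crank '[{"x":0,"y":0,"z":0,"turn":-0.09},{"x":0,"y":0,"z":0,"turn":-0.09},{"x":0,"y":0,"z":0,"turn":-0.09},{"x":0,"y":0,"z":0,"turn":-0.09},{"x":0,"y":0,"z":0,"turn":-0.09}]'
python3 - <<'E'
from h import *
go(.5906,.1939,.175,40.5)
E
```

```text
time: 9.4
tool_pos: [0.4538, -0.1132, 0.1749]
tool_rot: [-0.0, 0.609, 0.793, 0.0]
contact_force: [0.3, -0.5, -2.7]
gripper_width: 0.116
grasp_force: 58.6
time: 9.9
tool_pos: [0.4534, -0.113, 0.1733]
tool_rot: [-0.001, 0.417, 0.909, 0.0]
contact_force: [1.3, -0.5, -2.6]
gripper_width: 0.12
grasp_force: 58.6
head 40.7 turn 0.0039 rad  tool x 14.42 y 30.37 z -0.17 cm | pos [ 0.4534 -0.113   0.1733] t 9.9 j6 -1.11
```

```bash
python3 -m crank '[{"x":1,"y":2,"z":-0.1,"turn":0},{"x":1.5,"y":3,"z":-0.1,"turn":0},{"x":1.5,"y":3.2,"z":0,"turn":0},{"x":1.5,"y":3.2,"z":0,"turn":0},{"x":1.5,"y":3.2,"z":0,"turn":0}]'
python3 -m crank '[{"x":1.5,"y":3.2,"z":0,"turn":0},{"x":1.5,"y":3.2,"z":0,"turn":0},{"x":1.5,"y":3.2,"z":0,"turn":0},{"x":1.5,"y":3.2,"z":0,"turn":0},{"x":1.4,"y":3,"z":0,"turn":0}]'
python3 -m crank '[{"x":0,"y":0,"z":0,"turn":0},{"x":0,"y":0,"z":0,"turn":0}]'
python3 - <<'E'
from h import *
go(.5906,.1939,.175,40.5)
p,d,m=shot('wrist','w6.png');np.savez('w6.npz',d=d,W=m['world_to_cam'],mtx=m['mtx'])
E
```

```text
time: 10.4
tool_pos: [0.5192, 0.0362, 0.1754]
tool_rot: [-0.001, 0.419, 0.908, -0.0]
contact_force: [0.7, -0.5, -2.0]
gripper_width: 0.117
grasp_force: 58.6
time: 10.9
tool_pos: [0.5912, 0.1951, 0.1751]
tool_rot: [-0.001, 0.418, 0.908, -0.0]
contact_force: [0.4, -0.7, -2.0]
gripper_width: 0.124
grasp_force: 58.6
time: 11.1
tool_pos: [0.5908, 0.1939, 0.175]
tool_rot: [-0.001, 0.418, 0.908, -0.001]
contact_force: [0.3, 0.6, -3.0]
gripper_width: 0.123
grasp_force: 58.7
head 40.6 turn 0.0015 rad  tool x 0.01 y -0.02 z 0.00 cm | pos [0.5908 0.1939 0.175 ] t 11.1 j6 -0.51
```

View pics/w6.png

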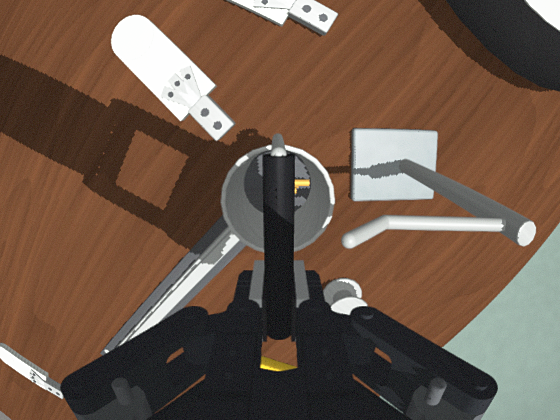

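The wrist view shows the pail held with its bar at (278,150)–(278,270). The hook tip is at (350,241), the seat bend at about (388,222) and the post top at (525,231). I'll convert these with known heights and depth.

Run:
```python
from h import *
f=np.load('w6.npz');m={'mtx':f['mtx'],'world_to_cam':f['W']};d=f['d']
def dp(u,v):
    o,r=fray(u,v,m);c=f['W'][:3,:3]@r;return o+r*d[v,u]/c[2]
pt,R=tool()[1:]
def tl(P): return (R.T@(P-pt)).round(4)
for n,u,v,z in (('tip',349,241,.210),('seat',388,223,.189),('mid',440,223,.19),('post',526,232,.215)):
    P=fplane(u,v,z,m);print(n,P.round(4),'tool',tl(P),'depth',dp(u,v).round(4))
for u,v in ((278,160),(278,200),(278,240)): print('bar',dp(u,v).round(4),tl(dp(u,v)))
```

```text
tip [0.6029 0.2321 0.21  ] tool [ 0.0217  0.0343 -0.0349] depth [0.6021 0.2324 0.2118]
seat [0.622  0.2501 0.189 ] tool [ 0.0229  0.0606 -0.0139] depth [0.6215 0.2501 0.1899]
mid [0.6462 0.271  0.19  ] tool [ 0.0231  0.0926 -0.015 ] depth [0.6427 0.2705 0.1952]
post [0.679  0.3032 0.215 ] tool [ 0.0263  0.1384 -0.0401] depth [0.6795 0.3034 0.2145]
bar [0.5504 0.2423 0.2352] [ 0.0636  0.001  -0.06  ]
bar [0.5597 0.2313 0.2361] [ 0.0492  0.001  -0.0609]
bar [0.5703 0.219  0.2346] [ 0.0329  0.001  -0.0594]
```

```bash
python3 -m crank '[{"x":0.05,"y":1,"z":0,"turn":0},{"x":0,"y":1.5,"z":0,"turn":0},{"x":0,"y":1.5,"z":0,"turn":0},{"x":0,"y":1.2,"z":0,"turn":0},{"x":0,"y":0.7,"z":0,"turn":0}]'
python3 -m crank '[{"x":0,"y":0,"z":0,"turn":0},{"x":0,"y":0,"z":1,"turn":0},{"x":0,"y":0,"z":1,"turn":0},{"x":0,"y":0,"z":0.7,"turn":0},{"x":0,"y":0,"z":0.3,"turn":0}]'
python3 -m crank '[{"x":0,"y":0,"z":0.2,"turn":0},{"x":0,"y":0,"z":0.1,"turn":0},{"x":0,"y":0,"z":0,"turn":0},{"x":0,"y":0,"z":0,"turn":0}]'
python3 -c "
from h import *
go(.6362,.2325,.1405,40.5)"
```

```text
time: 11.65
tool_pos: [0.6369, 0.2323, 0.1761]
tool_rot: [-0.0, 0.419, 0.908, 0.0]
contact_force: [-0.2, -0.1, -1.7]
gripper_width: 0.119
grasp_force: 58.7
time: 12.15
tool_pos: [0.6349, 0.2318, 0.144]
tool_rot: [-0.001, 0.419, 0.908, -0.001]
contact_force: [-0.1, 0.7, -2.9]
gripper_width: 0.119
grasp_force: 58.7
time: 12.55
tool_pos: [0.6364, 0.2323, 0.1437]
tool_rot: [0.0, 0.419, 0.908, 0.0]
contact_force: [-0.2, -0.3, -2.2]
gripper_width: 0.118
grasp_force: 58.7
head 40.5 turn 0.0002 rad  tool x 0.03 y -0.00 z 0.32 cm | pos [0.6364 0.2323 0.1437] t 12.6 j6 -0.47
```

```bash
for i in 1; do python3 -m crank '[{"x":0,"y":0,"z":0.15,"turn":0},{"x":0,"y":0,"z":0,"turn":0},{"x":0,"y":0,"z":0,"turn":0}]'
python3 -m crank '[{"x":0,"y":0,"z":0.1,"turn":0},{"x":0,"y":0,"z":0,"turn":0},{"x":0,"y":0,"z":0,"turn":0}]'
python3 -m crank '[{"x":0,"y":0,"z":0.1,"turn":0},{"x":0,"y":0,"z":0,"turn":0},{"x":0,"y":0,"z":0,"turn":0}]'; done | grep -E 'pos|contact'
```

```text
tool_pos: [0.6366, 0.2323, 0.1423]
contact_force: [0.5, 0.4, -0.9]
tool_pos: [0.6368, 0.2325, 0.1417]
contact_force: [1.5, 0.5, 2.5]
tool_pos: [0.6371, 0.2326, 0.1411]
contact_force: [1.5, 1.3, 6.3]
```

```bash
python3 -m crank '[{"x":0,"y":0,"z":-0.1,"turn":0},{"x":0,"y":0,"z":0,"turn":0}]'
python3 -m crank '[{"x":0,"y":0,"z":0,"turn":0},{"x":0,"y":0,"z":0,"turn":0},{"x":0,"y":0,"z":0,"turn":0},{"x":0,"y":0,"z":0,"turn":0},{"x":0,"y":0,"z":0,"turn":0}]' 50
python3 -m crank '[{"x":0,"y":0,"z":-1,"turn":0},{"x":0,"y":0,"z":-2,"turn":0},{"x":0,"y":0,"z":-3,"turn":0},{"x":0,"y":0,"z":-3,"turn":0},{"x":0,"y":0,"z":-3,"turn":0}]'
python3 - <<'E'
from h import *
p,d,m=shot('wrist','w7.png');T=np.linalg.inv(m['world_to_cam'])
q,d2,m2=shot('scene');cv2.imwrite('pics/s7.png',cv2.resize(cv2.cvtColor(q,cv2.COLOR_RGB2BGR)[100:280,270:430],None,fx=3,fy=3))
E
```

```text
time: 13.65
tool_pos: [0.6369, 0.2325, 0.1413]
tool_rot: [0.001, 0.419, 0.908, 0.001]
contact_force: [4.5, 1.5, 3.5]
gripper_width: 0.119
grasp_force: 59.2
time: 14.15
tool_pos: [0.6358, 0.2321, 0.1402]
tool_rot: [-0.0, 0.419, 0.908, -0.0]
contact_force: [0.4, 0.3, 0.5]
gripper_width: 0.5
grasp_force: 0.0
time: 14.65
tool_pos: [0.6361, 0.2322, 0.2628]
tool_rot: [0.0, 0.419, 0.908, 0.0]
contact_force: [0.7, -0.4, 0.1]
gripper_width: 0.502
grasp_force: 0.0
```

View pics/s7.png

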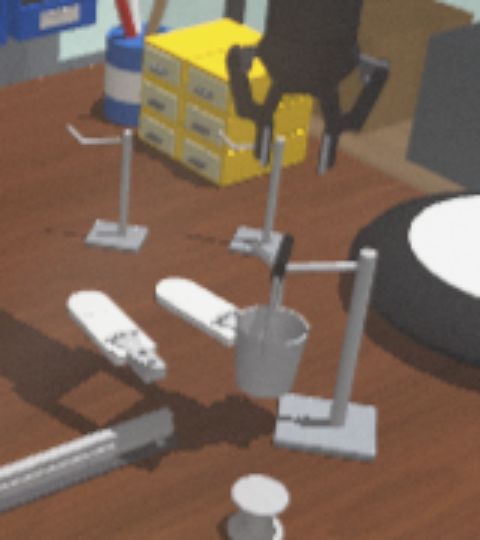

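The pail hangs upright on the tall stand's hook. Now the blades: a fresh top picture and their poses.

```bash
cat >> meas.py <<'E'
def blade_poses(p,m,z=.012,show=True):
    hsv=cv2.cvtColor(p,cv2.COLOR_RGB2HSV)
    w=((hsv[...,1]<60)&(hsv[...,2]>120)).astype(np.uint8)
    n,l,st,ce=cv2.connectedComponentsWithStats(w);out=[]
    for i in range(1,n):
        if not(350<st[i][4]<1400) : continue
        v,u=np.where(l==i);P=np.array([plane((a,b),z,m)[:2] for a,b in zip(u,v)])
        c,sz,a=cv2.minAreaRect((P*1000).astype(np.float32))
        if sz[0]<sz[1]: a-=90; sz=sz[::-1]
        a=(a+90)%180-90
        out.append((np.array(c)/1000,a,sz));
        if show: print('c',np.round(c,1),'ang %.1f'%a,'size',np.round(sz,0),'px',ce[i].round(0))
    return out
E
python3 - <<'E'
from meas import *
p,d,m=shot('top','t8.png');blade_poses(p,m)
s,pt,R=tool()
E
```

```text
c [580.3 -25.6] ang 86.8 size [361.  44.] px [308. 185.]
c [ 447.6 -413.9] ang 13.5 size [183.  59.] px [413. 221.]
```

```bash
python3 -c "
from h import *
go(.469,-.4088,.12,103.5)"
python3 -m crank '[{"x":0,"y":0,"z":0,"turn":-0.14},{"x":0,"y":0,"z":0,"turn":-0.14},{"x":0,"y":0,"z":0,"turn":-0.14},{"x":0,"y":0,"z":0,"turn":-0.14},{"x":0,"y":0,"z":0,"turn":-0.14}]' 100
python3 -m crank '[{"x":0,"y":0,"z":0,"turn":-0.14},{"x":0,"y":0,"z":0,"turn":-0.14},{"x":0,"y":0,"z":0,"turn":-0.12},{"x":0,"y":0,"z":0,"turn":0}]' 
python3 -c "
from h import *
go(.469,-.4088,.12,103.5)"
```

```text
head 40.5 turn -1.0994 rad  tool x 31.38 y -58.43 z 14.54 cm | pos [0.6377 0.2326 0.2654] t 14.8 j6 -0.47
time: 15.3
tool_pos: [0.6354, 0.232, 0.2589]
tool_rot: [-0.001, 0.079, 0.997, -0.0]
contact_force: [-0.5, 0.4, 0.1]
gripper_width: 1.0
grasp_force: 0.0
time: 15.7
tool_pos: [0.6355, 0.232, 0.259]
tool_rot: [-0.001, -0.118, 0.993, -0.0]
contact_force: [0.2, 0.4, 0.5]
gripper_width: 1.0
grasp_force: 0.0
head 103.5 turn 0.0003 rad  tool x 31.15 y -58.43 z 13.90 cm | pos [0.6355 0.232  0.259 ] t 15.7 j6 -1.57
```

```bash
python3 -m crank '[{"x":2.1,"y":-3.9,"z":0,"turn":0},{"x":2.1,"y":-3.9,"z":0,"turn":0},{"x":2.1,"y":-3.9,"z":0,"turn":0},{"x":2.1,"y":-3.9,"z":0,"turn":0},{"x":2.1,"y":-3.9,"z":0,"turn":0}]'
python3 -m crank '[{"x":2.1,"y":-3.9,"z":0,"turn":0},{"x":2.1,"y":-3.9,"z":0,"turn":0},{"x":2.1,"y":-3.9,"z":0,"turn":0},{"x":2.1,"y":-3.9,"z":0,"turn":0},{"x":2.1,"y":-3.9,"z":0,"turn":0}]'
python3 -m crank '[{"x":2.1,"y":-3.9,"z":0,"turn":0},{"x":2.1,"y":-3.9,"z":2,"turn":0},{"x":2.1,"y":-3.9,"z":4,"turn":0},{"x":2,"y":-3.9,"z":4,"turn":0},{"x":1.9,"y":-3.8,"z":3.9,"turn":0}]'
python3 -m crank '[{"x":0,"y":0,"z":0,"turn":0},{"x":0,"y":0,"z":0,"turn":0}]'
python3 - <<'E'
from meas import *
go(.469,-.4088,-.03,103.5)
p,d,m=shot('wrist','w9.png');np.savez('w9.npz',p=p,d=d,world_to_cam=m['world_to_cam'],mtx=m['mtx'])
p,d,m=shot('top','t9.png');blade_poses(p,m)
E
```

```text
time: 16.2
tool_pos: [0.5786, 0.0166, 0.2598]
tool_rot: [-0.001, -0.117, 0.993, 0.0]
contact_force: [0.2, -0.7, 0.3]
gripper_width: 0.999
grasp_force: 0.0
time: 16.7
tool_pos: [0.5221, -0.1975, 0.2599]
tool_rot: [-0.0, -0.116, 0.993, 0.0]
contact_force: [0.2, 0.6, -0.3]
gripper_width: 1.004
grasp_force: 0.0
time: 17.2
tool_pos: [0.4732, -0.3906, 0.1379]
tool_rot: [-0.0, -0.116, 0.993, 0.0]
contact_force: [0.2, -0.7, 0.1]
gripper_width: 1.004
grasp_force: 0.0
time: 17.4
tool_pos: [0.473, -0.3891, 0.1375]
tool_rot: [-0.001, -0.116, 0.993, 0.002]
contact_force: [-0.1, -0.5, -0.1]
gripper_width: 1.001
grasp_force: 0.0
head 103.3 turn -0.0029 rad  tool x 0.85 y -1.82 z 16.75 cm | pos [ 0.473  -0.3891  0.1375] t 17.4 j6 -2.61
c [696.6 317.9] ang 43.5 size [99. 82.] px [209. 158.]
c [580.  -21.9] ang 86.5 size [368.  46.] px [300. 185.]
c [459.1 333.6] ang 6.2 size [184.  59.] px [204. 224.]
c [425.1 212.6] ang -6.3 size [185.  59.] px [238. 232.]
c [223.3 344.1] ang 42.5 size [107.  76.] px [200. 285.]
c [ 162.2 -860.1] ang 83.6 size [108.  84.] px [545. 300.]
```

View pics/w9.png

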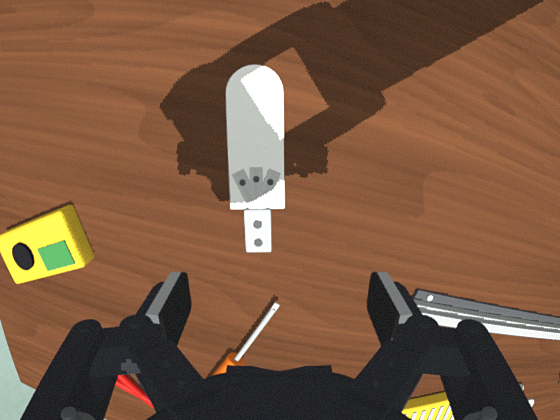

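The wrist view shows the blade from its rounded tip (255,65) to the root end (258,252), with panel edges at 227 and 284 around row 140. The rail's end is at (425,298). I'll cast those onto the blade's top.

Run:
```python
from h import *
f=np.load('w9.npz');m={'mtx':f['mtx'],'world_to_cam':f['world_to_cam']}
t=fplane(255,65,.012,m);r=fplane(258.5,252,.018,m);print(t,r,np.hypot(*(r-t)[:2]))
for v,a,b in ((140,226.5,284),(205,230,285)): print(fplane(a,v,.012,m).round(4),fplane(b,v,.012,m).round(4),((fplane(a,v,.012,m)+fplane(b,v,.012,m))/2).round(4))
c=(t+r)/2;ang=np.degrees(np.arctan2(r[1]-t[1],r[0]-t[0]));print(c,ang)
g=c[:2]+.022*np.array([np.cos(np.radians(ang)),np.sin(np.radians(ang))]);print(g)
go(g[0],g[1],0,90+ang)
```

```text
[ 0.3598935 -0.4363879  0.012    ] [ 0.53372698 -0.39402182  0.018     ] 0.17892166984930163
[ 0.4332 -0.4467  0.012 ] [ 0.4216 -0.3949  0.012 ] [ 0.4274 -0.4208  0.012 ]
[ 0.4941 -0.4312  0.012 ] [ 0.482  -0.3794  0.012 ] [ 0.4881 -0.4053  0.012 ]
[ 0.44681024 -0.41520486  0.015     ] 13.696903621199073
[ 0.46818461 -0.40999557]
head 103.5 turn -0.0034 rad  tool x 1.15 y -1.86 z 14.07 cm | pos [ 0.4749 -0.3892  0.1407] t 17.5 j6 -2.61
```

```bash
python3 -m crank '[{"x":1.15,"y":-1.86,"z":3,"turn":0},{"x":0,"y":0,"z":4,"turn":0},{"x":0,"y":0,"z":4,"turn":0},{"x":0,"y":0,"z":3.5,"turn":0},{"x":0,"y":0,"z":0,"turn":0}]' 82
python3 -m crank '[{"x":0,"y":0,"z":0.8,"turn":0},{"x":0,"y":0,"z":0.8,"turn":0},{"x":0,"y":0,"z":0,"turn":0},{"x":0,"y":0,"z":0,"turn":0}]'
python3 - <<'E'
from h import *
s,pt,R=tool();go(.4682,-.41,-.035,103.7)
p,d,m=shot('wrist')
# finger tip heights via depth: lowest tool-z of fingertip columns
W=m['world_to_cam'];v,u=np.mgrid[230:330:2,120:440:2]
P=[]
for a,b in zip(u.ravel(),v.ravel()):
    o,r=fray(a,b,m);P.append(o+r*d[b,a]/(W[:3,:3]@r)[2])
P=(np.array(P)-pt)@R
for sgn in (1,-1):
    q=P[(sgn*P[:,1]>.02)&(abs(P[:,1])<.075)&(abs(P[:,0])<.02)&(P[:,2]<-.005)];print(len(q),q[:,2].max(),q[q[:,2].argsort()[-5:]].round(4).tolist())
E
```

```text
time: 18.0
tool_pos: [0.4654, -0.4062, -0.0096]
tool_rot: [-0.002, -0.118, 0.993, 0.004]
contact_force: [-0.8, 1.3, 0.3]
gripper_width: 0.822
grasp_force: 0.0
time: 18.4
tool_pos: [0.4682, -0.4109, -0.0198]
tool_rot: [0.001, -0.118, 0.993, -0.001]
contact_force: [0.5, -0.0, 0.6]
gripper_width: 0.819
grasp_force: 0.0
head 103.5 turn -0.0028 rad  tool x -0.02 y 0.09 z 1.52 cm | pos [ 0.4682 -0.4109 -0.0198] t 18.4 j6 -2.65
2030 -0.017667276409777038 [[0.0023, 0.0589, -0.0181], [0.0101, 0.03, -0.0181], [-0.015, 0.041, -0.018], [0.0122, 0.0385, -0.0179], [-0.0007, 0.0655, -0.0177]]
2017 -0.017384328421450403 [[0.0104, -0.0716, -0.0179], [0.0178, -0.0575, -0.0179], [0.0087, -0.0381, -0.0178], [0.005, -0.0419, -0.0176], [0.0077, -0.0723, -0.0174]]
```

```bash
python3 -m crank '[{"x":0,"y":0.05,"z":0.7,"turn":0},{"x":0,"y":0,"z":0.5,"turn":0},{"x":0,"y":0,"z":0,"turn":0},{"x":0,"y":0,"z":0,"turn":0}]' 72
python3 -m crank '[{"x":0,"y":0,"z":0.3,"turn":0},{"x":0,"y":0,"z":0,"turn":0},{"x":0,"y":0,"z":0,"turn":0}]' | grep -E 'pos|cont'
python3 -m crank '[{"x":0,"y":0,"z":0.3,"turn":0},{"x":0,"y":0,"z":0,"turn":0},{"x":0,"y":0,"z":0,"turn":0}]' | grep -E 'pos|cont'
python3 - <<'E'
from h import *
p,d,m=shot('wrist','w10.png')
E
```

```text
time: 18.85
tool_pos: [0.4669, -0.4094, -0.0338]
tool_rot: [-0.0, -0.118, 0.993, 0.0]
contact_force: [0.8, 0.6, 0.2]
gripper_width: 0.72
grasp_force: 0.0
tool_pos: [0.4673, -0.4097, -0.0363]
contact_force: [-0.2, -0.1, 0.0]
tool_pos: [0.4674, -0.4099, -0.0366]
contact_force: [-5.9, 6.0, 15.5]
```

View pics/w10.png

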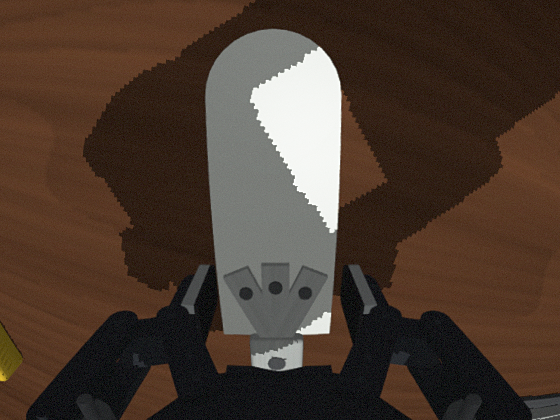

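The fingers straddle the panel symmetrically (blade edges at 220 and 333 near row 290). The tips touched the bench, so I'll back off 4 mm and close.

```bash
python3 -m crank '[{"x":0,"y":0,"z":-0.6,"turn":0},{"x":0,"y":0,"z":0,"turn":0}]'|grep -E 'pos|cont'
python3 -m crank '[{"x":0,"y":0,"z":0,"turn":0},{"x":0,"y":0,"z":0,"turn":0},{"x":0,"y":0,"z":0,"turn":0},{"x":0,"y":0,"z":0,"turn":0},{"x":0,"y":0,"z":0,"turn":0}]' 0
python3 -c "
from h import *
go(.5,0,0,86.8)"
python3 -m crank '[{"x":0,"y":0,"z":-0.5,"turn":0},{"x":0,"y":0,"z":-1.5,"turn":0},{"x":0,"y":0,"z":-3,"turn":0},{"x":0,"y":0,"z":-3,"turn":0},{"x":0,"y":0,"z":-2,"turn":0}]'
```

```text
tool_pos: [0.4679, -0.4103, -0.0323]
contact_force: [0.1, 0.1, -0.5]
time: 20.2
tool_pos: [0.4678, -0.4103, -0.0327]
tool_rot: [0.0, -0.118, 0.993, -0.001]
contact_force: [-0.2, -0.0, 5.9]
gripper_width: 0.589
grasp_force: 64.5
head 103.5 turn 0.2921 rad  tool x -0.93 y 41.15 z -3.27 cm | pos [ 0.4678 -0.4103 -0.0327] t 20.2 j6 -2.65
time: 20.7
tool_pos: [0.4677, -0.4101, 0.0694]
tool_rot: [0.001, -0.118, 0.993, -0.001]
contact_force: [0.6, -0.8, -1.3]
gripper_width: 0.592
grasp_force: 63.8
```

```bash
python3 -m crank '[{"x":0,"y":0,"z":0,"turn":0.1},{"x":0,"y":0,"z":0,"turn":0.1},{"x":0,"y":0,"z":0,"turn":0.092},{"x":0,"y":0,"z":0,"turn":0},{"x":0,"y":0,"z":0,"turn":0}]' |grep rot
cat > ftm.py <<'E'
from h import *
import sys
N=int(sys.argv[1]);F=[];M=[]
for i in range(N):
    manip.grab_frame('top');s=manip.state();F.append(s['contact_force']);M.append(s['ft_torque'])
F=np.array(F);M=np.array(M);R=tool()[2]
Mt=M@R;Ft=F@R
print('F',F.mean(0).round(3),F.std(0).round(3),'Mtool',Mt.mean(0).round(4),'sd',Mt.std(0).round(4),'Mworld',M.mean(0).round(4))
m=Mt.mean(0);W=F.mean(0)[2]
print('lever x = -My/Fz etc (mm):',1000*Mt.mean(0)[1]/W,'se',1000*Mt.std(0)[1]/np.sqrt(N)/abs(W))
E
python3 ftm.py 40; python3 -c "
from h import *
go(.58,-.137,.07,86.8)"
```

```text
tool_rot: [-0.0, 0.027, 1.0, 0.0]
F [-0.043 -0.01  -1.744] [0.503 0.588 0.421] Mtool [ 0.0048  0.0034 -0.0043] sd [0.0307 0.0288 0.0228] Mworld [-0.0046  0.0037  0.0043]
lever x = -My/Fz etc (mm): -1.9569538861046265 se 2.6104380385163477
head 86.8 turn 0.0000 rad  tool x -9.74 y 27.86 z -0.33 cm | pos [ 0.4672 -0.4097  0.0667] t 23.2 j6 -2.35
```

Weight 1.74 N; the centre of mass is about 2 mm beyond the grip point towards the root (±2.6). Next I move above the rail and measure its line up close.

```bash
python3 -m crank '[{"x":-1.6,"y":4.6,"z":0,"turn":0},{"x":-1.6,"y":4.6,"z":0,"turn":0},{"x":-1.6,"y":4.6,"z":0,"turn":0},{"x":-1.6,"y":4.6,"z":0,"turn":0},{"x":-1.6,"y":4.6,"z":0,"turn":0}]' |grep pos
python3 -m crank '[{"x":-1.7,"y":4.8,"z":0,"turn":0},{"x":0,"y":0,"z":0,"turn":0},{"x":0,"y":0,"z":0,"turn":0},{"x":0,"y":0,"z":0,"turn":0}]'|grep pos
python3 - <<'E'
from meas import *
def line(P,n):
    vx,vy,x0,y0=cv2.fitLine((P[:,:2]*1000).astype(np.float32),cv2.DIST_HUBER,0,.01,.01).ravel()
    r=(P[:,:2]*1000-[x0,y0])@[-vy,vx]
    xa=lambda y:x0+(y-y0)*vx/vy
    print(n,len(P),'x at y=-137,-22,93: %.1f %.1f %.1f'%(xa(-137),xa(-22),xa(93)),'head %.2f'%(np.degrees(np.arctan2(vy,vx))%180),'resid sd %.1f'%r.std(),'yrange',P[:,1].min().round(3),P[:,1].max().round(3),'z',np.median(P[:,2]).round(4))
go(.58,-.137,0,86.8)
p,d,m=shot('wrist');W=m['world_to_cam'];T=np.linalg.inv(W);K=m['mtx']
v,u=np.mgrid[:420,:560];dx,dy=u-K[0,2],v-K[1,2];r=np.hypot(dx,dy)+1e-9;th=r/K[0,0]
c=np.stack([np.sin(th)*dx/r,np.sin(th)*dy/r,np.cos(th)],-1);C=(c*(d/c[...,2])[...,None])@T[:3,:3].T+T[:3,3]
k=(C[...,2]>.025)&(C[...,2]<.036)&(abs(C[...,0]-.58)<.03)&(abs(C[...,1]+.02)<.2)&(d>0);line(C[k],'wrist')
for n in ('top','scene'):
    p,d,m=shot(n);C=cloud(d,m)
    k=(C[...,2]>.024)&(C[...,2]<.037)&(abs(C[...,0]-.58)<.03)&(abs(C[...,1]+.02)<.2);line(C[k],n)
    if n=='top': blade_poses(p,m)
    # bright top edge by colour, on plane z=.03
    hsv=cv2.cvtColor(p,cv2.COLOR_RGB2HSV);w=(hsv[...,1]<50)&(hsv[...,2]>180);vv,uu=np.where(w)
    P=np.array([plane(q,.03,m) for q in zip(uu,vv)]);P=P[(abs(P[:,0]-.58)<.025)&(P[:,1]>-.03)&(P[:,1]<.15)];line(P,n+' colour')
E
```

```text
tool_pos: [0.5605, -0.1828, 0.0669]
tool_pos: [0.579, -0.1391, 0.0667]
head 86.8 turn -0.0005 rad  tool x -0.09 y 0.22 z 6.67 cm | pos [ 0.579  -0.1391  0.0667] t 24.1 j6 -1.87
wrist 4200 x at y=-137,-22,93: 572.7 578.9 585.1 head 86.92 resid sd 3.8 yrange -0.202 0.124 z 0.0297
top 243 x at y=-137,-22,93: 575.0 582.0 589.0 head 86.51 resid sd 3.7 yrange -0.198 0.156 z 0.0298
c [696.6 317.9] ang 43.5 size [99. 82.] px [209. 158.]
c [583.4  35.4] ang 86.4 size [253.  46.] px [285. 185.]
c [459.1 333.6] ang 6.2 size [184.  59.] px [204. 224.]
c [425.1 212.5] ang -6.9 size [185.  59.] px [238. 232.]
c [223.3 344.1] ang 42.5 size [107.  76.] px [200. 285.]
c [ 170.4 -861.9] ang 82.8 size [109. 102.] px [546. 299.]
top colour 286 x at y=-137,-22,93: 574.4 580.9 587.4 head 86.78 resid sd 6.2 yrange -0.029 0.149 z 0.03
scene 535 x at y=-137,-22,93: 575.5 581.4 587.4 head 87.02 resid sd 4.2 yrange -0.205 0.154 z 0.0303
scene colour 169 x at y=-137,-22,93: 573.3 579.5 585.8 head 86.88 resid sd 5.0 yrange -0.029 0.148 z 0.03
```

```bash
python3 -m crank '[{"x":0.7,"y":0.2,"z":2,"turn":0},{"x":0,"y":0,"z":2,"turn":0},{"x":0,"y":0,"z":1.5,"turn":0},{"x":0,"y":0,"z":0.8,"turn":0},{"x":0,"y":0,"z":0,"turn":0}]' |grep -E 'pos|cont'
python3 -m crank '[{"x":0,"y":0,"z":0,"turn":0},{"x":0,"y":0,"z":0,"turn":0}]'|grep -E 'pos|cont'
python3 -m crank '[{"x":0,"y":0,"z":0.3,"turn":0},{"x":0,"y":0,"z":0,"turn":0},{"x":0,"y":0,"z":0,"turn":0}]'|grep -E 'pos|cont'
python3 -c "
from h import *
go(.5718,-.137,-.0027,86.8)"
```

```text
tool_pos: [0.5713, -0.1361, 0.0022]
contact_force: [-0.6, 1.1, -2.2]
tool_pos: [0.5734, -0.1365, 0.0049]
contact_force: [-1.1, -0.1, -1.0]
tool_pos: [0.5725, -0.136, 0.0008]
contact_force: [-0.7, 0.3, -1.5]
head 86.8 turn 0.0001 rad  tool x 0.06 y -0.11 z 0.35 cm | pos [ 0.5725 -0.136   0.0008] t 25.2 j6 -1.87
```

```bash
python3 -m crank '[{"x":0.05,"y":0,"z":0.25,"turn":0},{"x":0,"y":0,"z":0,"turn":0},{"x":0,"y":0,"z":0,"turn":0}]'|grep -E 'pos|cont'
python3 -m crank '[{"x":0,"y":0,"z":0.1,"turn":0},{"x":0,"y":0,"z":0,"turn":0},{"x":0,"y":0,"z":0,"turn":0}]'|grep -E 'pos|cont'
python3 -m crank '[{"x":0,"y":0,"z":0.1,"turn":0},{"x":0,"y":0,"z":0,"turn":0},{"x":0,"y":0,"z":0,"turn":0}]'|grep -E 'pos|cont'
```

```text
tool_pos: [0.5717, -0.1359, -0.002]
contact_force: [-0.2, 0.4, -2.7]
tool_pos: [0.572, -0.136, -0.0026]
contact_force: [-1.0, 0.7, -0.4]
tool_pos: [0.572, -0.136, -0.0027]
contact_force: [-4.1, 1.5, 5.7]
```

```bash
python3 -m crank '[{"x":0,"y":0,"z":-0.1,"turn":0},{"x":0,"y":0,"z":0,"turn":0},{"x":0,"y":0,"z":0,"turn":0}]'|grep -E 'pos|cont'
python3 -m crank '[{"x":0,"y":0,"z":0,"turn":0},{"x":0,"y":0,"z":0,"turn":0},{"x":0,"y":0,"z":0,"turn":0},{"x":0,"y":0,"z":0,"turn":0},{"x":0,"y":0,"z":0,"turn":0}]' 72
python3 -m crank '[{"x":0,"y":0,"z":-1,"turn":0},{"x":0,"y":0,"z":-2,"turn":0},{"x":0,"y":0,"z":-3,"turn":0},{"x":0,"y":0,"z":-3,"turn":0},{"x":0,"y":0,"z":-3,"turn":0}]'
cat > chk.py <<'E'
from h import *
import sys
def wcloud():
    p,d,m=shot('wrist',sys.argv[2] if len(sys.argv)>2 else None);W=m['world_to_cam'];T=np.linalg.inv(W);K=m['mtx']
    v,u=np.mgrid[:420,:560];dx,dy=u-K[0,2],v-K[1,2];r=np.hypot(dx,dy)+1e-9;th=r/K[0,0]
    c=np.stack([np.sin(th)*dx/r,np.sin(th)*dy/r,np.cos(th)],-1)
    return p,(c*(d/c[...,2])[...,None])@T[:3,:3].T+T[:3,3]
def prof(C,y0,n):
    o=[]
    for a in np.arange(.44,.70,.02):
        k=(abs(C[...,1]-y0)<.018)&(abs(C[...,0]-a)<.006)&(C[...,2]<.075)
        o.append('%.0f:%s'%(a*1000,'%.0f'%(1000*np.median(C[...,2][k])) if k.sum()>1 else '-'))
    print(n,' '.join(o))
if __name__=='__main__':
    y0=float(sys.argv[1]);p,C=wcloud();prof(C,y0,'wrist')
    for n in ('top','scene'):
        p,d,m=shot(n);prof(cloud(d,m),y0,n)
E
python3 chk.py -.137
```

```text
tool_pos: [0.5721, -0.1361, -0.0026]
contact_force: [0.3, 0.3, 1.2]
time: 26.95
tool_pos: [0.5719, -0.136, -0.0028]
tool_rot: [0.0, 0.028, 1.0, -0.0]
contact_force: [0.2, 0.1, 0.5]
gripper_width: 0.718
grasp_force: 0.0
time: 27.45
tool_pos: [0.5719, -0.136, 0.1192]
tool_rot: [0.0, 0.028, 1.0, -0.0]
contact_force: [0.3, 1.0, -0.1]
gripper_width: 0.719
grasp_force: 0.0
wrist 440:-0 460:41 480:42 500:42 520:41 540:42 560:44 580:45 600:47 620:48 640:47 660:-0 680:-0
top 440:- 460:- 480:- 500:- 520:43 540:42 560:43 580:45 600:- 620:- 640:- 660:- 680:-
scene 440:2 460:42 480:43 500:43 520:43 540:43 560:46 580:43 600:45 620:36 640:35 660:1 680:1
```

Blade 3 rests level (panel top 42 mm, root 48 mm over its full length). Next is the middle blade.

```bash
python3 -c "
from h import *
go(.447,.21,.12,83.1)"
python3 -m crank '[{"x":1.5,"y":4,"z":0,"turn":0.03},{"x":1.7,"y":4.5,"z":0,"turn":0.03},{"x":1.7,"y":4.5,"z":0,"turn":0},{"x":1.7,"y":4.5,"z":0,"turn":0},{"x":1.7,"y":4.5,"z":0,"turn":0}]' 82|grep pos
python3 -m crank '[{"x":1.8,"y":4.5,"z":0,"turn":0},{"x":1.8,"y":4.2,"z":0,"turn":0},{"x":1.8,"y":2,"z":0,"turn":0},{"x":0,"y":0,"z":0,"turn":0},{"x":0,"y":0,"z":0,"turn":0}]'|grep pos
cat > bl.py <<'E'
from chk import *
def fit(cx,cy):
    p,C=wcloud();k=(C[...,2]>.0075)&(C[...,2]<.024)&(np.hypot(C[...,0]-cx,C[...,1]-cy)<.108)
    v=C[k];n,l,st,_=cv2.connectedComponentsWithStats(cv2.morphologyEx(k.astype(np.uint8),cv2.MORPH_OPEN,np.ones((5,5))))
    i=1+st[1:,4].argmax();P=C[l==i]
    # trim depth-edge strays
    c,sz,a=cv2.minAreaRect((P[:,:2]*1000).astype(np.float32))
    if sz[0]<sz[1]: a-=90;sz=sz[::-1]
    a=(a+90)%180-90;c=np.array(c)/1000;print('c',c.round(4),'ang %.1f'%a,'size',np.round(sz,1))
    return c,a
c,a=fit(float(sys.argv[1]),float(sys.argv[2]));sys.argv=sys.argv[:1]
g=c+.022*np.array([np.cos(np.radians(a)),np.sin(np.radians(a))]);print('grip',g.round(4));go(g[0],g[1],-.033,90+a)
E
sed -i 's/if len(sys.argv)>2 else/if len(sys.argv)==3 and "png" in sys.argv[2] else/' chk.py
python3 bl.py .425 .2125
python3 - <<'E'
from meas import *
p,d,m=shot('top');blade_poses(p,m)
E
```

```text
head 86.8 turn 0.0647 rad  tool x 16.78 y 32.90 z 0.11 cm | pos [ 0.5741 -0.1368  0.1211] t 27.6 j6 -1.88
tool_pos: [0.5093, 0.0927, 0.1158]
tool_pos: [0.4689, 0.2035, 0.1161]
c [0.4223 0.2125] ang -6.6 size [178.9  52.5]
grip [0.4442 0.21  ]
head 83.4 turn -0.0001 rad  tool x 2.59 y 0.40 z 14.93 cm | pos [0.4694 0.203  0.1163] t 28.6 j6 -1.19
c [696.6 317.9] ang 43.5 size [99. 82.] px [209. 158.]
c [223.3 344.1] ang 42.5 size [107.  76.] px [200. 285.]
```

```bash
python3 -m crank '[{"x":2.59,"y":0.4,"z":2,"turn":0},{"x":0,"y":0,"z":3,"turn":0},{"x":0,"y":0,"z":3,"turn":0},{"x":0,"y":0,"z":3,"turn":0},{"x":0,"y":0,"z":2,"turn":0}]' 74|grep -E 'pos|cont'
python3 -m crank '[{"x":0,"y":0,"z":1.3,"turn":0},{"x":0,"y":0,"z":0,"turn":0},{"x":0,"y":0,"z":0,"turn":0}]' |grep -E 'pos|cont'
python3 -c "
from h import *
go(.4442,.21,-.0325,83.4)"
```

```text
tool_pos: [0.4437, 0.2089, -0.0152]
contact_force: [0.8, 0.3, -0.2]
tool_pos: [0.4453, 0.2102, -0.0252]
contact_force: [-0.0, 1.1, -0.1]
head 83.3 turn -0.0016 rad  tool x 0.11 y -0.03 z 0.73 cm | pos [ 0.4453  0.2102 -0.0252] t 29.5 j6 -1.16
```

```bash
python3 -m crank '[{"x":0.05,"y":0,"z":0.65,"turn":0},{"x":0,"y":0,"z":0,"turn":0},{"x":0,"y":0,"z":0,"turn":0}]' |grep -E 'pos|cont'
python3 -m crank '[{"x":0,"y":0,"z":0,"turn":0},{"x":0,"y":0,"z":0,"turn":0},{"x":0,"y":0,"z":0,"turn":0},{"x":0,"y":0,"z":0,"turn":0},{"x":0,"y":0,"z":0,"turn":0}]' 0
python3 -c "
from h import *
go(.4442,.21,-.0325,83.4)"
python3 -m crank '[{"x":0,"y":0,"z":-0.5,"turn":0},{"x":0,"y":0,"z":-1.5,"turn":0},{"x":0,"y":0,"z":-3,"turn":0},{"x":0,"y":0,"z":-3,"turn":-0.03},{"x":0,"y":0,"z":-2,"turn":-0.03}]'
python3 -m crank '[{"x":0,"y":0,"z":0,"turn":0},{"x":0,"y":0,"z":0,"turn":0},{"x":0,"y":0,"z":0,"turn":0}]' |grep -E 'pos|cont'
python3 ftm.py 45; python3 -c "
from h import *
go(.58,-.022,.07,86.8)"
```

```text
tool_pos: [0.4443, 0.2107, -0.0319]
contact_force: [0.1, -0.2, -0.3]
time: 30.3
tool_pos: [0.4448, 0.2109, -0.0314]
tool_rot: [0.001, 0.058, 0.998, 0.0]
contact_force: [-1.1, 0.1, 6.4]
gripper_width: 0.592
grasp_force: 63.0
head 83.4 turn -0.0004 rad  tool x 0.05 y -0.10 z 0.11 cm | pos [ 0.4448  0.2109 -0.0314] t 30.3 j6 -1.16
time: 30.8
tool_pos: [0.4442, 0.2107, 0.0693]
tool_rot: [0.001, 0.027, 1.0, 0.0]
contact_force: [-0.2, 0.2, -0.9]
gripper_width: 0.589
grasp_force: 62.6
tool_pos: [0.4424, 0.2101, 0.0656]
contact_force: [-0.3, -0.5, -1.7]
F [-1.270e-01 -1.000e-03 -1.343e+00] [0.454 0.455 0.473] Mtool [ 0.0023 -0.0137  0.0032] sd [0.03   0.0264 0.031 ] Mworld [-0.003  -0.0135 -0.0032]
lever x = -My/Fz etc (mm): 10.186623609389775 se 2.9295921572827734
head 86.8 turn 0.0001 rad  tool x -14.88 y -22.47 z -0.23 cm | pos [0.4439 0.2106 0.0677] t 33.4 j6 -1.22
```

```bash
python3 -m crank '[{"x":-2.5,"y":-4,"z":0,"turn":0},{"x":-2.7,"y":-4,"z":0,"turn":0},{"x":-2.7,"y":-4,"z":0,"turn":0},{"x":-2.7,"y":-4,"z":0,"turn":0},{"x":-2.7,"y":-4,"z":0,"turn":0}]' |grep pos
python3 -m crank '[{"x":-2.6,"y":-2.5,"z":0,"turn":0},{"x":0,"y":0,"z":2,"turn":0},{"x":0,"y":0,"z":2,"turn":0},{"x":0,"y":0,"z":0,"turn":0},{"x":0,"y":0,"z":0,"turn":0}]'|grep pos
python3 -c "
from h import *
go(.590,-.022,-.001,86.8)"
```

```text
tool_pos: [0.5664, 0.0017, 0.0678]
tool_pos: [0.5897, -0.0227, 0.0274]
head 86.8 turn 0.0002 rad  tool x -0.02 y 0.08 z 2.84 cm | pos [ 0.5897 -0.0227  0.0274] t 34.4 j6 -1.68
```

```bash
python3 -m crank '[{"x":0,"y":0.05,"z":1.5,"turn":0},{"x":0,"y":0,"z":0.9,"turn":0},{"x":0,"y":0,"z":0,"turn":0},{"x":0,"y":0,"z":0,"turn":0}]' |grep -E 'pos|cont'
python3 -m crank '[{"x":0,"y":0,"z":0.2,"turn":0},{"x":0,"y":0,"z":0,"turn":0},{"x":0,"y":0,"z":0,"turn":0}]' |grep -E 'pos|cont'
python3 -m crank '[{"x":0,"y":0,"z":0.1,"turn":0},{"x":0,"y":0,"z":0,"turn":0},{"x":0,"y":0,"z":0,"turn":0}]' |grep -E 'pos|cont'
python3 -m crank '[{"x":0,"y":0,"z":0.1,"turn":0},{"x":0,"y":0,"z":0,"turn":0},{"x":0,"y":0,"z":0,"turn":0}]' |grep -E 'pos|cont'
```

```text
tool_pos: [0.5899, -0.0222, 0.0033]
contact_force: [-0.4, 0.3, -1.5]
tool_pos: [0.5904, -0.0224, 0.002]
contact_force: [0.1, 0.4, -0.7]
tool_pos: [0.5902, -0.0224, 0.0007]
contact_force: [0.2, -0.7, -1.3]
tool_pos: [0.5901, -0.0224, -0.0004]
contact_force: [-0.6, 0.1, -1.3]
```

```bash
python3 -m crank '[{"x":0,"y":0,"z":0.1,"turn":0},{"x":0,"y":0,"z":0,"turn":0},{"x":0,"y":0,"z":0,"turn":0}]' |grep -E 'pos|cont'
python3 -m crank '[{"x":0,"y":0,"z":0.1,"turn":0},{"x":0,"y":0,"z":0,"turn":0},{"x":0,"y":0,"z":0,"turn":0}]' |grep -E 'pos|cont'
```

```text
tool_pos: [0.5903, -0.0224, -0.0013]
contact_force: [0.4, -0.1, -0.8]
tool_pos: [0.5903, -0.0224, -0.0014]
contact_force: [-3.7, 0.2, 5.2]
```

Contact is at the expected height. I'll ease off and open only slightly first, to see whether it stays level.

```bash
python3 -m crank '[{"x":0,"y":0,"z":-0.1,"turn":0},{"x":0,"y":0,"z":0,"turn":0},{"x":0,"y":0,"z":0,"turn":0}]'|grep -E 'pos|cont'
python3 -m crank '[{"x":0,"y":0,"z":0,"turn":0},{"x":0,"y":0,"z":0,"turn":0},{"x":0,"y":0,"z":0,"turn":0},{"x":0,"y":0,"z":0,"turn":0},{"x":0,"y":0,"z":0,"turn":0}]' 72
python3 -m crank '[{"x":0,"y":0,"z":-1,"turn":0},{"x":0,"y":0,"z":-2,"turn":0},{"x":0,"y":0,"z":-3,"turn":0},{"x":0,"y":0,"z":-3,"turn":0},{"x":0,"y":0,"z":-3,"turn":0}]'|grep pos
python3 chk.py -.022
```

```text
tool_pos: [0.5904, -0.0224, -0.0013]
contact_force: [-0.8, -0.8, -0.0]
time: 37.05
tool_pos: [0.5902, -0.0224, -0.0013]
tool_rot: [0.0, 0.028, 1.0, -0.0]
contact_force: [0.2, 0.4, 0.6]
gripper_width: 0.718
grasp_force: 0.0
tool_pos: [0.5902, -0.0224, 0.1207]
wrist 440:-0 460:-0 480:42 500:42 520:42 540:42 560:41 580:44 600:45 620:48 640:47 660:47 680:-0
top 440:- 460:- 480:- 500:- 520:- 540:41 560:42 580:42 600:- 620:- 640:- 660:- 680:-
scene 440:1 460:1 480:42 500:43 520:43 540:43 560:43 580:46 600:43 620:44 640:4 660:3 680:1
```

Also level. Now the third blade.

```bash
python3 -c "
from h import *
go(.50,.31,.12,96.2)"
python3 -m crank '[{"x":4,"y":1,"z":0,"turn":-0.06},{"x":4.5,"y":4,"z":0,"turn":-0.1},{"x":2,"y":4.5,"z":0,"turn":0},{"x":1,"y":4.5,"z":0,"turn":0},{"x":0,"y":4.5,"z":0,"turn":0}]' 82|grep pos
python3 -c "
from h import *
go(.50,.31,.12,96.2)"
```

```text
head 86.8 turn -0.1640 rad  tool x 5.60 y 34.08 z 0.27 cm | pos [ 0.5925 -0.0227  0.1227] t 37.7 j6 -1.68
tool_pos: [0.4669, 0.155, 0.1173]
head 95.9 turn -0.0049 rad  tool x -4.96 y 15.05 z -0.27 cm | pos [0.4669 0.155  0.1173] t 38.2 j6 -1.50
```

```bash
python3 -m crank '[{"x":-1,"y":4.2,"z":0,"turn":0},{"x":-1.3,"y":4.2,"z":0,"turn":0},{"x":-1.3,"y":3.5,"z":0,"turn":0},{"x":-1.3,"y":2.8,"z":0,"turn":0},{"x":0,"y":0,"z":0,"turn":0}]' |grep pos
python3 -m crank '[{"x":0,"y":0,"z":0,"turn":0},{"x":0,"y":0,"z":0,"turn":0}]' |grep pos
python3 bl.py .459 .3336
```

```text
tool_pos: [0.5024, 0.3079, 0.1172]
tool_pos: [0.5021, 0.3043, 0.1177]
c [0.4566 0.3338] ang 6.0 size [179.7  52.4]
grip [0.4785 0.3361]
head 95.9 turn -0.0013 rad  tool x 2.04 y 3.43 z 15.09 cm | pos [0.5023 0.3042 0.1179] t 39.0 j6 -1.26
```

```bash
python3 -m crank '[{"x":2.04,"y":3.43,"z":0,"turn":0},{"x":0,"y":0,"z":3,"turn":0},{"x":0,"y":0,"z":4,"turn":0},{"x":0,"y":0,"z":4,"turn":0},{"x":0,"y":0,"z":2,"turn":0}]' 74|grep -E 'pos|cont'
python3 -m crank '[{"x":0,"y":0,"z":1.3,"turn":0},{"x":0,"y":0,"z":0,"turn":0},{"x":0,"y":0,"z":0,"turn":0}]' |grep -E 'pos|cont'
python3 -c "
from h import *
go(.4785,.3361,-.0325,96)"
```

```text
tool_pos: [0.4763, 0.3348, -0.0153]
contact_force: [0.1, -0.1, -0.1]
tool_pos: [0.4799, 0.3373, -0.0232]
contact_force: [0.6, 0.4, 0.6]
head 95.9 turn -0.0011 rad  tool x 0.15 y -0.11 z 0.93 cm | pos [ 0.4799  0.3373 -0.0232] t 39.8 j6 -1.19
```

```bash
python3 -m crank '[{"x":0.05,"y":-0.05,"z":0.75,"turn":0},{"x":0,"y":0,"z":0,"turn":0},{"x":0,"y":0,"z":0,"turn":0}]' |grep -E 'pos|cont'
python3 -m crank '[{"x":0,"y":0,"z":0,"turn":0},{"x":0,"y":0,"z":0,"turn":0},{"x":0,"y":0,"z":0,"turn":0},{"x":0,"y":0,"z":0,"turn":0},{"x":0,"y":0,"z":0,"turn":0}]' 0
python3 -c "
from h import *
go(.4785,.3361,-.0325,86.8)"
python3 -m crank '[{"x":0,"y":0,"z":-0.5,"turn":0},{"x":0,"y":0,"z":-1.5,"turn":0},{"x":0,"y":0,"z":-3,"turn":0.05},{"x":0,"y":0,"z":-3,"turn":0.05},{"x":0,"y":0,"z":-2,"turn":0.06}]'
python3 -m crank '[{"x":0,"y":0,"z":0,"turn":0},{"x":0,"y":0,"z":0,"turn":0},{"x":0,"y":0,"z":0,"turn":0}]' |grep -E 'pos|cont'
python3 ftm.py 45; python3 -c "
from h import *
go(.586,.092,.07,86.8)"
```

```text
tool_pos: [0.4789, 0.3369, -0.0313]
contact_force: [-0.2, -0.4, -0.2]
time: 40.55
tool_pos: [0.4794, 0.3372, -0.0308]
tool_rot: [0.001, -0.052, 0.999, 0.0]
contact_force: [-1.3, -0.6, 5.6]
gripper_width: 0.589
grasp_force: 63.2
head 96.0 turn 0.1601 rad  tool x 0.08 y -0.11 z 0.17 cm | pos [ 0.4794  0.3372 -0.0308] t 40.5 j6 -1.19
time: 41.05
tool_pos: [0.4793, 0.3372, 0.0712]
tool_rot: [0.001, 0.029, 1.0, 0.001]
contact_force: [1.0, 0.8, -1.8]
gripper_width: 0.587
grasp_force: 62.7
tool_pos: [0.4772, 0.3361, 0.0663]
contact_force: [-0.2, -0.1, -1.7]
F [-0.059  0.064 -1.488] [0.598 0.511 0.371] Mtool [-0.0027  0.0122 -0.001 ] sd [0.0256 0.0323 0.0321] Mworld [0.0034 0.012  0.001 ]
lever x = -My/Fz etc (mm): -8.188886826547968 se 3.2313272703773137
head 86.8 turn 0.0001 rad  tool x -12.09 y -23.84 z -0.18 cm | pos [0.4786 0.3368 0.0682] t 43.6 j6 -1.03
```

The centre of mass is about 8 mm towards the root. I'll move sideways first to stay clear of the pail, then forward.

```bash
python3 -m crank '[{"x":0,"y":-4,"z":0,"turn":0},{"x":0,"y":-4.5,"z":0,"turn":0},{"x":0,"y":-4.5,"z":0,"turn":0},{"x":0,"y":-4.5,"z":0,"turn":0},{"x":-1,"y":-4.2,"z":0,"turn":0}]' |grep pos
python3 -m crank '[{"x":-3.5,"y":-2.1,"z":0,"turn":0},{"x":-4,"y":0,"z":0,"turn":0},{"x":-2.7,"y":0,"z":1,"turn":0},{"x":0,"y":0,"z":2.6,"turn":0},{"x":0,"y":0,"z":0,"turn":0}]'|grep pos
python3 -m crank '[{"x":0,"y":0,"z":0,"turn":0},{"x":0,"y":0,"z":0,"turn":0}]'|grep pos
python3 -c "
from h import *
go(.578,.092,-.0008,86.8)"
```

```text
tool_pos: [0.4754, 0.118, 0.068]
tool_pos: [0.5745, 0.0925, 0.0284]
tool_pos: [0.5773, 0.0931, 0.0333]
head 86.8 turn 0.0004 rad  tool x -0.07 y -0.11 z 3.41 cm | pos [0.5773 0.0931 0.0333] t 44.8 j6 -1.48
```

```bash
python3 -m crank '[{"x":-0.05,"y":-0.1,"z":1.5,"turn":0},{"x":0,"y":0,"z":1.4,"turn":0},{"x":0,"y":0,"z":0,"turn":0},{"x":0,"y":0,"z":0,"turn":0}]' |grep -E 'pos|cont'
python3 -m crank '[{"x":0,"y":0,"z":0.25,"turn":0},{"x":0,"y":0,"z":0,"turn":0},{"x":0,"y":0,"z":0,"turn":0}]' |grep -E 'pos|cont'
python3 -m crank '[{"x":0,"y":0,"z":0.1,"turn":0},{"x":0,"y":0,"z":0,"turn":0},{"x":0,"y":0,"z":0,"turn":0}]' |grep -E 'pos|cont'
python3 -m crank '[{"x":0,"y":0,"z":0.1,"turn":0},{"x":0,"y":0,"z":0,"turn":0},{"x":0,"y":0,"z":0,"turn":0}]' |grep -E 'pos|cont'
```

```text
tool_pos: [0.5766, 0.0919, 0.0021]
contact_force: [-1.0, -0.3, -1.9]
tool_pos: [0.5778, 0.0919, 0.001]
contact_force: [-0.1, 0.3, -0.8]
tool_pos: [0.5776, 0.0919, -0.0003]
contact_force: [0.1, -0.8, -1.6]
tool_pos: [0.5777, 0.0919, -0.0008]
contact_force: [-3.0, -0.2, 3.6]
```

```bash
python3 -m crank '[{"x":0,"y":0,"z":-0.05,"turn":0},{"x":0,"y":0,"z":0,"turn":0},{"x":0,"y":0,"z":0,"turn":0}]'|grep -E 'pos|cont'
python3 -m crank '[{"x":0,"y":0,"z":0,"turn":0},{"x":0,"y":0,"z":0,"turn":0},{"x":0,"y":0,"z":0,"turn":0},{"x":0,"y":0,"z":0,"turn":0},{"x":0,"y":0,"z":0,"turn":0}]' 72
python3 -m crank '[{"x":0,"y":0,"z":-1,"turn":0},{"x":0,"y":0,"z":-2,"turn":0},{"x":0,"y":0,"z":-3,"turn":0},{"x":0,"y":0,"z":-3,"turn":0},{"x":0,"y":0,"z":-3,"turn":0}]'|grep pos
python3 chk.py .092
```

```text
tool_pos: [0.5777, 0.0919, -0.0008]
contact_force: [-0.5, -0.0, 1.2]
time: 46.9
tool_pos: [0.5775, 0.0918, -0.0009]
tool_rot: [-0.0, 0.028, 1.0, -0.0]
contact_force: [0.6, -0.3, 0.4]
gripper_width: 0.721
grasp_force: 0.0
tool_pos: [0.5776, 0.0918, 0.1211]
wrist 440:-0 460:-0 480:42 500:42 520:42 540:41 560:42 580:45 600:45 620:48 640:48 660:-1 680:-0
top 440:- 460:- 480:- 500:- 520:40 540:40 560:42 580:44 600:- 620:- 640:- 660:- 680:-
scene 440:1 460:1 480:42 500:42 520:42 540:42 560:45 580:46 600:33 620:19 640:36 660:-1 680:0
```

All three are level. I'll withdraw up and back, let a couple of seconds pass, and check everything.

```bash
python3 -m crank '[{"x":0,"y":0,"z":-4,"turn":0},{"x":2,"y":0,"z":-4,"turn":0},{"x":4,"y":0,"z":-2,"turn":0},{"x":4,"y":0,"z":0,"turn":0},{"x":4,"y":0,"z":0,"turn":0}]'|grep pos
for i in 1 2 3 4; do python3 -m crank '[{"x":0,"y":0,"z":0,"turn":0},{"x":0,"y":0,"z":0,"turn":0},{"x":0,"y":0,"z":0,"turn":0},{"x":0,"y":0,"z":0,"turn":0},{"x":0,"y":0,"z":0,"turn":0}]'|grep time; done
python3 - <<'E'
from chk import *
p,C=wcloud()
for y in (-.137,-.022,.092): prof(C,y,'w')
p,d,m=shot('scene','s_end.png');C=cloud(d,m)
for y in (-.137,-.022,.092): prof(C,y,'s')
p,d,m=shot('top','t_end.png')
E
```

```text
tool_pos: [0.4363, 0.0997, 0.2189]
time: 48.55
time: 49.05
time: 49.55
time: 50.05
w 440:-0 460:0 480:42 500:42 520:41 540:41 560:44 580:44 600:47 620:-1 640:-0 660:- 680:-
w 440:-0 460:-0 480:1 500:42 520:42 540:41 560:41 580:- 600:- 620:- 640:-0 660:-0 680:-0
w 440:-0 460:0 480:42 500:42 520:42 540:41 560:42 580:45 600:46 620:48 640:47 660:-0 680:-0
s 440:1 460:43 480:43 500:43 520:43 540:43 560:46 580:44 600:46 620:3 640:33 660:1 680:1
s 440:1 460:1 480:42 500:42 520:43 540:43 560:43 580:46 600:44 620:46 640:3 660:2 680:1
s 440:1 460:2 480:42 500:42 520:42 540:42 560:45 580:46 600:8 620:35 640:37 660:-1 680:-1
```

View pics/s_end.png

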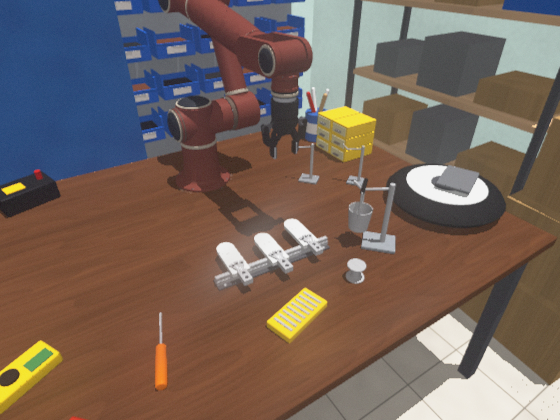

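The scene view shows three blades level across the rail at (235,262), (272,252) and (304,236), and the pail on its hook at (360,215). The left one's profile differs slightly from before, so I'll check its yaw.

Run:
```python
from chk import *
p,C=wcloud()
k=(C[...,2]>.036)&(C[...,2]<.053)&(abs(C[...,0]-.56)<.13)&(abs(C[...,1]+.02)<.19)
n,l,st,_=cv2.connectedComponentsWithStats(cv2.morphologyEx(k.astype(np.uint8),cv2.MORPH_OPEN,np.ones((3,3))))
for i in range(1,n):
    if st[i][4]<300: continue
    P=C[l==i];c,sz,a=cv2.minAreaRect((P[:,:2]*1000).astype(np.float32))
    if sz[0]<sz[1]: a-=90;sz=sz[::-1]
    A=np.c_[P[:,:2],np.ones(len(P))][P[:,2]<.0445];b=P[:,2][P[:,2]<.0445]
    print('c',np.round(c,1),'ang %.1f'%((a+90)%180-90),np.round(sz,1),'slope',np.linalg.lstsq(A,b,rcond=None)[0][:2].round(3))
```

```text
c [553.6  93.8] ang -2.8 [179.2  52.6] slope [0.004 0.   ]
c [ 534.4 -133.5] ang -2.6 [149.6  54.5] slope [ 0.002 -0.019]
c [527.4 -18.3] ang -2.9 [97.4 53.2] slope [-0.002 -0.005]
```

View pics/t_end.png

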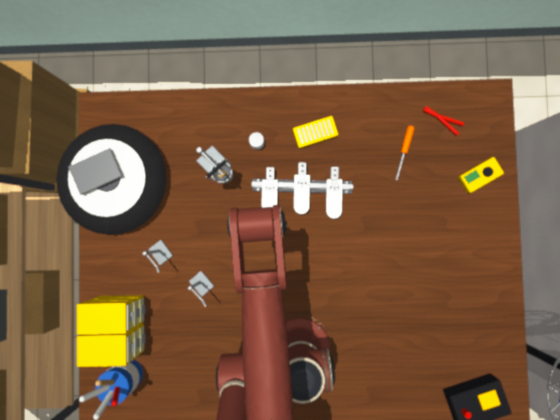

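The top view shows three square, level blades on the rail at (270,187), (302,188) and (334,192). The pail hangs at the tall stand, around (218,172), and the other tools look where they were. I'm handing it in.

```bash
python3 -c "
from plant import manip
print(manip.job_done())"
```

```text
the job is handed in; nothing more can be done
None
```

The pail hangs upright on the tall hook stand, and all three blades present rest level and square across the balance rail with their roots pointing away from the robot; the job is handed in at about 50 s with no verdict returned.

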